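# Empty the cup of hardware and find the long spacer

### The job

Tip the aluminium cup out over the steel tray so that all five steel pieces land and stay in the tray, then stand the empty cup upright in the middle of the black rubber pad and let go of it. After that pick the long hexagonal spacer out of the tray and lay it down flat on the wooden block. Set the cup and the spacer down without dropping them, and leave the other tools and things on the bench where they are.

Things in the scene. Friction and masses are not known exactly. Their poses are not given: they have to be found in the camera images.
- cup: open round cup of thin plain aluminium, no handle, 78 mm tall, upright, five loose steel pieces in it. Outer radius 29 mm at the foot, growing evenly to 36 mm at the rim; wall 3 mm, bottom 5 mm. Origin: centre of its underside; z: its axis, to the mouth. About 0.13 kg empty, 0.32 kg full. The pieces drag and jam: to empty it for sure, tip it 20 to 40 degrees past level
- cup_rim (a point): centre of the cup's mouth, 78 mm above its origin; z as the cup's
- tray: fixed shallow open tray of bare sheet steel, 210 mm (its x) by 180 mm (its y) by 32 mm high outside, walls and floor 4 mm. Origin at the centre of its underside, z up
- pad: fixed black rubber pad, square, 90 x 90 x 6 mm, flat on the bench; origin at the centre of its underside (top is 6 mm above)
- block: fixed block of light wood, 100 mm (its x) by 80 mm (its y) by 30 mm high, flat top; origin at the centre of its underside
- long_spacer: the long one: a hexagonal steel spacer, 16 mm across flats (18.5 mm across corners), 58 mm long; origin at its middle, z along its length. Starts standing in the cup. Lying on a flat of its side its origin is 8 mm above what it lies on. About 80 g
- short_spacer: hexagonal steel spacer like the long one but only 24 mm long (16 mm across flats); origin at its middle, z along its length
- nut0: plain steel hexagon nut, 20 mm across flats (23 mm across corners), 12 mm thick; origin at its middle, z along its bore
- nut1: plain steel hexagon nut, 20 mm across flats (23 mm across corners), 12 mm thick; origin at its middle, z along its bore
- nut2: plain steel hexagon nut, 20 mm across flats (23 mm across corners), 12 mm thick; origin at its middle, z along its bore
- screwdriver: bystander: screwdriver with green handle lying on the bench near the robot; origin under its middle
- wrench: bystander: steel wrench lying on the bench beyond the tray
- bearing: bystander: ball bearing, plain steel ring 42 mm across, 13 mm high, lying flat; origin at the centre of its underside
- oil: bystander: small closed grey oil bottle, 48 mm across, 110 mm tall, upright; origin at the centre of its underside
- brush: bystander: hand brush lying on the bench to the robot's left
- hammer: bystander: hammer lying on the bench to the robot's right
- tape: bystander: roll of black tape, 72 mm across, 19 mm high, lying flat; origin at the centre of its underside
Not all that is in view belongs to the job. Leave any pink look-alike of the block alone.

How it is judged:
By the outcome, as a careful person would: the job done as asked, in the order asked, and still so for the second after the job is handed in, with the robot touching nothing.
It also fails if it takes over 72 s, if anything falls off the work surface, if the arm or the gripper's body presses on something with over 40 N, if the wrist force passes 120 N, or if a joint passes its speed limit or range.

### The arm

A 6-joint arm with a two-finger parallel gripper is mounted at the origin on the work surface. World frame = base frame: x ahead of the robot, y to its left, z up, the work surface at z = 0. Lengths are in mm, angles in degrees, forces in N, time in s.
With the tool pointing down it reaches from about 350 to 850 mm from the base axis. Payload 8.1 kg.
Tool frame: the origin (TCP) lies on the centre line of the jaws, within the pads' length; the fingertips stand 14 mm ahead of it and the grasp point (between the pads) lies 5 mm behind it; z points along the fingers, y is the line along which they close (so a half turn about z gives the same grasp; the last joint's range is limited). The gripper opens to 85 mm and grips with 20 to 120 N. Pads are 22 mm wide; open, the fingers measure 114 mm over their backs; the gripper's body (76 mm by 85 mm) begins 54 mm behind the grasp point. The pads swing forward as they close: fully open they stand 13 mm farther back than shut.
Start: joints at [65.867, 7.471, 85.268, -0, 87.261, -4.893], TCP at [197.693, 566.5, 245.292] pointing down, gripper open.
Joint ranges: [-169.43, 169.43], [-51.17, 129.36], [1.28, 143.12], [-76.62, 256.62], [0, 156.53], [-152.29, 152.29]. Speed limits (degrees/s): [136.94, 136.94, 159.86, 180, 180, 180].

### API

Orientations are given as [roll, pitch, yaw] about the fixed x, y, z axes, in that order (R = Rz(yaw) Ry(pitch) Rx(roll)).
In Python, from bench import sense, snapshot, camera_info, hand_in gives the robot as it stands. The module is installed in compiled form; this text tells all that it offers.
- The arm moves only by the tool apply_moves, never from a script. Its argument "deltas" is a list of rows, each a list of 7 numbers: the shift along the tool's x, y, z scaled (see below), then the turn, a rotation vector about the tool's x, y, z scaled (see below), then the opening, from 0 (shut) to 1 (fully open). In form: [[dx, dy, dz, ax, ay, az, claw], ...]. A call has 1 to 8 rows; each row shifts and turns the commanded pose from where the row before left it, along the tool's axes as they then stand; what a row does not reach is not made up. The controller multiplies each number of a shift by 0.03 m and each number of a turn by 0.08 rad. A row lasts 1/8 s, in which the tool goes at most 62.5 mm and 10.7 degrees, less where a joint would pass 70% of its speed; a pose out of reach is approached as far as the arm can. A call with a number of a shift or a turn outside -1 to 1 is refused whole. A call with a gripper value outside its range is refused whole. The fingers move at their own pace and stop on an object; "grip_force" is the grip in N (left out, the last holds). Time passes only in rows, so rows that do not move let the fingers close. It gives the time, the measured TCP pose, the force, the opening and the grip force at its end, in the units of the state.
- sense(): the state, without advancing time (a new reading comes with each control period).
- snapshot(name): name is "scene" or "top" or "wrist"; returns the picture (400x640x3 uint8, red, green, blue); there is no depth.
- camera_info(name): a dict with "vertical_fov" (degrees; the focal length in pixels is half the picture's height over the tangent of half this angle, whatever the lens; pixels are square), "cx", "cy" (the principal point, pixels), "origin" and "rotation" of the camera in the world; the wrist camera has in their place "tool_from_camera" (4x4, takes a point from camera to tool coordinates, whose origin is the TCP and whose axes are the flange's). Camera axes: x right, y up, looking along -z (the intrinsics and any distortion apply to the point x, -y, -z); pixel columns grow to the right and rows downward; lengths in mm; the calibration is good to about 2 mm. A picture is of the moment at which its call begins: read the wrist's pose just before it. camera_info takes no time and is no camera call.
- hand_in(): hands the job in; it is judged then, once.
The state is a dict: "time": time; "joint_pos": joint angles; "qd": joint speeds; "joint_efforts": joint torques, N m; "tool_pos": TCP position; "tcp_rot": TCP orientation; "ft_force": force on the tool from outside, world axes, zero at the start; "wrist_torque": the same for the moment, N m; "finger_gap": finger opening in mm; "grip_force": force on a finger pad.
Only numpy, scipy, OpenCV 4.12 (cv2) and the standard library are available. Lean on these libraries where they do the work, as an engineer would, in place of code of your own. Each camera call takes 0.05 s, during which the arm holds its last target. There are 200 camera calls.

## Working session

There is one attempt and no reset: what is moved stays moved. The work goes in short steps, Python scripts to look and compute and a tool call to move; the robot and the scene stay as the last step left them, time stands still between calls to the robot, and variables do not carry over. Pictures are saved under pics/ and viewed, at most 10 in all, crops included, and the job is handed in when it is done.

Besides the shell and the picture viewer there is one more tool, called after "Call:" by a JSON object that holds its "name" and its "arguments". apply_moves: Moves the arm, as the interface text tells. Its arguments: {"type":"object","properties":{"deltas":{"type":"array"},"grip_force":{"type":"number"}},"required":["deltas"]}

```bash
mkdir -p pics; python3 - <<'E'
from bench import *
import cv2
for n in ("scene","top"):
    cv2.imwrite(f"pics/{n}0.png",snapshot(n)[:,:,::-1]); print(n,camera_info(n))
print(camera_info("wrist")); print(sense())
E
```

```text
scene {'vertical_fov': 50.8377330476393, 'cx': 317.2232503789242, 'cy': 201.3349950014943, 'origin': array([1212.32119696, -245.37059989,  835.95915069]), 'rotation': array([43.84407816,  0.21890735, 72.02628601])}
top {'vertical_fov': 44.56489213963135, 'cx': 324.3913472560063, 'cy': 201.69625050758083, 'origin': array([ 295.59153187,  -10.54964623, 1446.76563515]), 'rotation': array([  9.82388662,  -0.69350554, -89.03309944])}
{'vertical_fov': 65.02259391170489, 'cx': 315.43854157951205, 'cy': 201.00753593664984, 'tool_from_camera': array([[-4.63673758e-04,  9.51978185e-01,  3.06165513e-01,
         7.84840060e+01],
       [ 9.99999288e-01,  7.78183378e-04, -9.05197223e-04,
        -8.75461555e-01],
       [-1.09998092e-03,  3.06164875e-01, -9.51977867e-01,
        -1.28512512e+02],
       [ 0.00000000e+00,  0.00000000e+00,  0.00000000e+00,
         1.00000000e+00]])}
{'time': 0.1, 'joint_pos': array([ 6.58678564e+01,  7.51049410e+00,  8.53237271e+01, -1.29493300e-03,
        8.72630303e+01, -4.89131165e+00]), 'qd': array([-0.22735642,  0.0229938 , -0.10186646,  0.03554401,  0.07057124,
        0.01418813]), 'joint_efforts': array([ 1.67735820e-03, -5.70950496e+01, -5.01941800e+01, -3.56075839e-05,
        8.03356350e-03,  1.21425660e-04]), 'tool_pos': array([197.49410678, 566.05215379, 244.34572966]), 'tcp_rot': array([-1.79902992e+02, -7.00358841e-03,  1.60759225e+02]), 'ft_force': array([ 0.62723847,  0.37609665, -0.44245771]), 'wrist_torque': array([-0.03417201, -0.02343574, -0.02599251]), 'grip_force': 0.0, 'finger_gap': 85.6252369653406}
```

View pics/scene0.png

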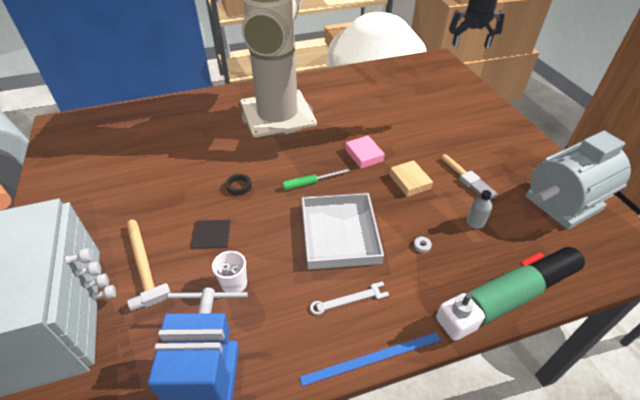

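View pics/top0.png

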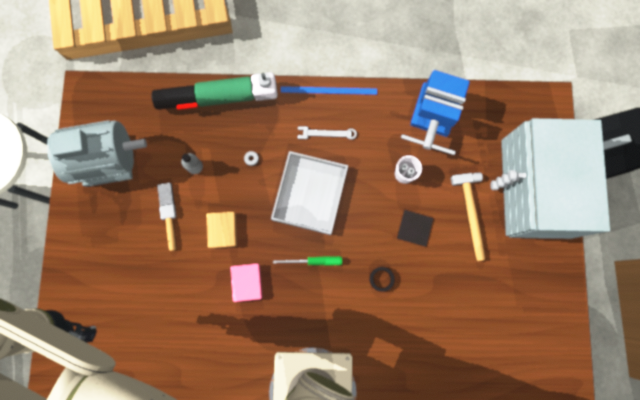

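```bash
cat > h.py <<'E'
import numpy as np, cv2
from bench import *
from scipy.spatial.transform import Rotation as Ro
def cam(n,st=None):
    c=camera_info(n); f=200/np.tan(np.radians(c['vertical_fov']/2))
    if n=="wrist":
        T=c['tool_from_camera']; Rt=Ro.from_euler('xyz',st['tcp_rot'],degrees=True).as_matrix()
        R=Rt@T[:3,:3]; o=Rt@T[:3,3]+st['tool_pos']
    else: R=Ro.from_euler('xyz',c['rotation'],degrees=True).as_matrix(); o=c['origin']
    return o,R,f,c['cx'],c['cy']
def ray(C,p):
    o,R,f,cx,cy=C; d=R@np.array([(p[0]-cx)/f,-(p[1]-cy)/f,-1]); return o,d/np.linalg.norm(d)
def onz(C,p,z): o,d=ray(C,p); return o+d*(z-o[2])/d[2]
def proj(C,P):
    o,R,f,cx,cy=C; q=R.T@(np.asarray(P,float)-o); return np.array([cx-f*q[0]/q[2],cy+f*q[1]/q[2]])
def tri(C1,p1,C2,p2):
    o1,d1=ray(C1,p1);o2,d2=ray(C2,p2)
    t=np.linalg.lstsq(np.c_[d1,-d2],o2-o1,rcond=None)[0]
    a,b=o1+t[0]*d1,o2+t[1]*d2; return (a+b)/2,np.linalg.norm(a-b)
def quad(m):
    c=max(cv2.findContours(m.astype(np.uint8),cv2.RETR_EXTERNAL,cv2.CHAIN_APPROX_NONE)[0],key=cv2.contourArea)
    h=cv2.convexHull(c); 
    for e in np.arange(.01,.15,.005):
        a=cv2.approxPolyDP(h,e*cv2.arcLength(h,True),True)[:,0]
        if len(a)<=4: break
    return a,h[:,0],cv2.contourArea(c)
def roi(m,b):
    o=np.zeros_like(m); o[b[1]:b[3],b[0]:b[2]]=m[b[1]:b[3],b[0]:b[2]]; return o
E
python3 - <<'E'
from h import *
T,S=cam("top"),cam("scene"); it=cv2.imread("pics/top0.png"); sc=cv2.imread("pics/scene0.png")
np.set_printoptions(precision=1,suppress=True)
def hsv(i): return cv2.cvtColor(i,cv2.COLOR_BGR2HSV).astype(int)
def masks(i):
    h=hsv(i); return dict(pad=h[...,2]<75, block=(h[...,0]>12)&(h[...,0]<28)&(h[...,1]>60)&(h[...,2]>150), steel=(h[...,1]<75)&(h[...,2]>95))
mt,ms=masks(it),masks(sc)
R={'pad':(mt['pad'],(390,205,440,250),ms['pad'],(185,215,235,255)),
 'block':(mt['block'],(200,205,240,255),ms['block'],(380,155,440,200)),
 'tray':(mt['steel'],(265,145,355,240),ms['steel'],(295,188,390,275)),
 'cup':(mt['steel'],(390,153,425,185),ms['steel'],(205,245,252,290))}
for k,(a,b,c,d) in R.items():
    for n,m,bx,C in(("top",a,b,T),("scene",c,d,S)):
        q,h,A=quad(roi(m,bx)); z={'pad':6,'block':30,'tray':32,'cup':78}[k]
        x,y,w,hh=cv2.boundingRect(h)
        print(k,n,A,(x,y,w,hh),q.tolist()); 
        P=np.array([onz(C,p,z) for p in q]); print('  ',P[:,:2].round(0).tolist(),P.mean(0)[:2])
cr=lambda i,b,s:cv2.resize(i[b[1]:b[3],b[0]:b[2]],None,fx=s,fy=s,interpolation=cv2.INTER_CUBIC)
A=cr(it,(380,70,480,190),4);B=cr(sc,(140,230,260,350),4)[:480]
cv2.imwrite("pics/c0.png",np.hstack([A[:,:400],B[:,:400]]))
E
```

```text
pad top 762.0 (398, 211, 35, 35) [[405, 211], [432, 219], [425, 245], [398, 237]]
   [[522.0, -265.0], [499.0, -346.0], [421.0, -324.0], [443.0, -244.0]] [ 471.2 -294.7]
pad scene 7.0 (192, 245, 34, 3) [[225, 246], [192, 247], [224, 245]]
   [[528.0, -268.0], [506.0, -346.0], [524.0, -269.0]] [ 519.2 -294.3]
block top 1005.5 (205, 211, 31, 38) [[233, 211], [235, 244], [208, 248], [205, 213]]
   [[508.0, 244.0], [412.0, 233.0], [399.0, 311.0], [501.0, 325.0]] [455.1 278.1]
block scene 824.0 (391, 160, 42, 37) [[413, 160], [432, 184], [407, 196], [391, 167]]
   [[403.0, 309.0], [511.0, 312.0], [531.0, 226.0], [411.0, 235.0]] [464.  270.3]
tray top 4431.0 (271, 151, 77, 84) [[289, 151], [347, 165], [330, 234], [271, 219]]
   [[693.0, 85.0], [653.0, -89.0], [446.0, -41.0], [487.0, 131.0]] [569.6  21.5]
tray scene 5273.0 (301, 193, 84, 77) [[368, 193], [382, 263], [308, 269], [301, 198]]
   [[490.0, 130.0], [713.0, 72.0], [675.0, -97.0], [452.0, -47.0]] [582.3  14.4]
cup top 591.5 (394, 155, 29, 29) [[414, 156], [420, 175], [398, 181], [398, 160]]
   [[672.0, -281.0], [616.0, -297.0], [597.0, -234.0], [659.0, -234.0]] [ 636.2 -261.4]
cup scene 1118.0 (212, 250, 36, 40) [[219, 253], [244, 256], [244, 289], [221, 288]]
   [[603.0, -282.0], [628.0, -230.0], [712.0, -246.0], [695.0, -292.0]] [ 659.6 -262.4]
```

View pics/c0.png

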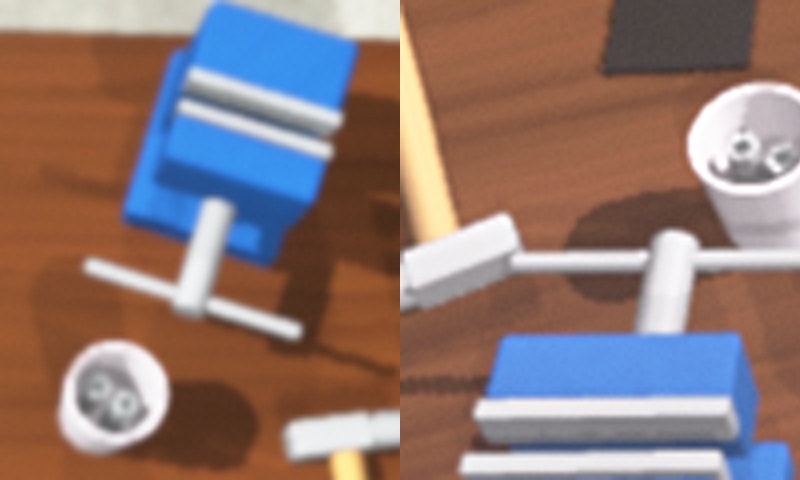

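The scene camera shows the cup (px ~230,270) just in front of the vise handle, with the tray, pad and light-wood block clear. In the top view the cup rim is at ~(409,167). I'll move to an overview point above the block and collect joint and pose data on the way.

Call:
{"name": "apply_moves", "arguments": {"deltas": [[-1,-0.57,-0.3,0,0,0,1],[-1,-0.57,-0.3,0,0,0,1],[-1,-0.57,-0.3,0,0,0,1],[-1,-0.57,-0.3,0,0,0,1],[-1,-0.57,-0.3,0,0,0,1],[-1,-0.57,-0.3,0,0,0,1],[-1,-0.57,-0.3,0,0,0,1],[-1,-0.57,-0.3,0,0,0,1]]}}

```text
time: 1.1
tool_pos: [379.6, 357.2, 317.1]
tcp_rot: [-180.0, -0.0, 160.8]
ft_force: [0.5, 0.1, -0.5]
finger_gap: 85.4
grip_force: 0.0
```

```bash
cat >> h.py <<'E'
import json,os
def log():
    s=sense(); open("log.jsonl","a").write(json.dumps({k:np.asarray(s[k]).tolist() for k in("joint_pos","tool_pos","tcp_rot")})+"\n"); return s
def shot(tag):
    s=log(); i=snapshot("wrist")[:,:,::-1].copy(); cv2.imwrite(f"pics/{tag}.png",i)
    json.dump({k:np.asarray(s[k]).tolist() for k in("tool_pos","tcp_rot")},open(f"pics/{tag}.json","w")); return s,i
def load(tag):
    s=json.load(open(f"pics/{tag}.json")); return cam("wrist",s),cv2.imread(f"pics/{tag}.png")
E
python3 -c "
from h import *
open('log.jsonl','w').write(json.dumps(dict(joint_pos=[65.867,7.471,85.268,0,87.261,-4.893],tool_pos=[197.693,566.5,245.292],tcp_rot=[180,0,160.76]))+'\n')
s,i=shot('w1');print(s['tool_pos'],s['tcp_rot'],s['joint_pos'],s['time'])"
```

```text
[379.64110726 357.20214785 317.10707605] [-1.79960636e+02 -2.52104000e-02  1.60764493e+02] [ 3.76192094e+01 -5.83313223e+00  9.12704390e+01 -4.16072953e-04
  9.46094367e+01 -3.31453258e+01] 1.1
```

Call:
{"name": "apply_moves", "arguments": {"deltas": [[-0.8,-1,-0.1,0,0,0,1],[-0.8,-1,-0.1,0,0,0,1],[-0.8,-1,-0.1,0,0,0,1],[-0.8,-1,-0.1,0,0,0,1],[-0.8,-1,-0.1,0,0,0,1],[-0.8,-1,-0.1,0,0,0,1],[-0.8,-1,-0.1,0,0,0,1],[-0.8,-1,-0.1,0,0,0,1]]}}

```text
time: 2.15
tool_pos: [481.5, 67.3, 341.0]
tcp_rot: [-180.0, -0.0, 160.8]
ft_force: [0.6, 0.7, -0.2]
finger_gap: 85.2
grip_force: 0.0
```

```bash
python3 -c "
from h import *
s,i=shot('w2');print(s['tool_pos'],s['tcp_rot'],s['joint_pos'],s['time'])"
```

```text
[481.46365303  67.28970405 340.98819566] [-1.79989524e+02 -3.16576259e-02  1.60762730e+02] [ 1.90943339e+00 -1.14147723e+01  9.38397765e+01  1.66452500e-03
  9.76083010e+01 -6.88530792e+01] 2.15
```

Call:
{"name": "apply_moves", "arguments": {"deltas": [[-0.3,-1,0,0,0,0,1],[-0.3,-1,0,0,0,0,1],[-0.3,-1,0,0,0,0,1],[-0.3,-1,0,0,0,0,1],[-0.3,-1,0,0,0,0,1],[-0.3,-1,0,0,0,0,1]]}}

```text
time: 2.95
tool_pos: [472.8, -120.0, 340.8]
tcp_rot: [180.0, -0.0, 160.8]
ft_force: [-0.1, -0.6, -0.8]
finger_gap: 85.5
grip_force: 0.0
```

```bash
python3 -c "
from h import *
s,i=shot('w3');print(s['tool_pos'],s['tcp_rot'],s['joint_pos'],s['time'])
a=[cv2.imread(f'pics/w{k}.png') for k in (1,2,3)]
cv2.imwrite('pics/m1.png',np.vstack([cv2.resize(np.hstack(a[:2]),(800,250)),cv2.resize(np.hstack([a[2],a[2]*0]),(800,250))]))"
```

```text
[ 472.80274193 -120.02365339  340.84869149] [ 1.79997298e+02 -4.08639878e-02  1.60761144e+02] [-2.02703259e+01 -1.11454192e+01  9.36197168e+01  1.98327878e-03
  9.75666084e+01 -9.10312083e+01] 2.95
```

View pics/m1.png

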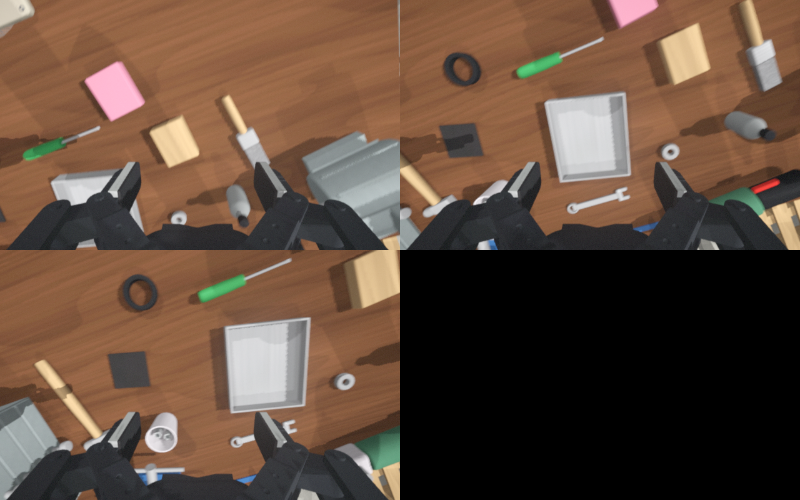

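```bash
cat >> h.py <<'E'
def fk_rows(q):
    q=np.radians(q); E=Ro.from_euler; y=lambda a:E('y',a).as_matrix(); z=lambda a:E('z',a).as_matrix()
    A=z(q[0]); B=A@y(q[1]); C=A@y(q[1]+q[2]); D=C@z(q[3])@y(q[4])
    return np.c_[A,B[:,[0,2]],C[:,[0,2]],D[:,2]], D@z(q[5]+np.pi/2)
E
python3 - <<'E'
from h import *
from scipy.optimize import least_squares
np.set_printoptions(precision=1,suppress=True)
V={"top":(cam("top"),cv2.imread("pics/top0.png")),"scene":(cam("scene"),cv2.imread("pics/scene0.png"))}
for k in("w1","w2","w3"): V[k]=load(k)
hs=lambda i:cv2.cvtColor(i,cv2.COLOR_BGR2HSV).astype(int)
F=dict(pad=lambda h:(h[...,2]<85)&(h[...,1]<110),block=lambda h:(h[...,0]>12)&(h[...,0]<28)&(h[...,1]>55)&(h[...,2]>135),tray=lambda h:(h[...,1]<75)&(h[...,2]>95))
B=dict(pad=dict(top=(390,205,440,250),w2=(60,185,140,260),w3=(170,155,245,230)),
 block=dict(top=(200,205,240,255),scene=(380,155,440,205),w1=(230,175,325,275),w2=(405,25,500,140)),
 tray=dict(top=(265,145,355,240),scene=(295,188,390,275),w2=(230,140,380,300),w3=(350,105,500,265)))
Z=dict(pad=6,block=30,tray=32)
for o,bb in B.items():
    Q={}
    for v,b in bb.items():
        C,i=V[v]; q,h,A=quad(roi(F[o](hs(i)),b)); q=q.astype(float)
        r=cv2.minAreaRect(np.array([onz(C,p,Z[o])[:2] for p in h],np.float32))
        P=np.array([onz(C,p,Z[o])[:2] for p in q]); Q[v]=(C,q,P); print(o,v,len(q),"mean",P.mean(0),"rect",np.array(r[0]),np.array(r[1]),round(r[2],1),P.round().tolist())
    ks=list(Q)
    for a in range(len(ks)):
        for c in range(a):
            C1,q1,P1=Q[ks[a]];C2,q2,P2=Q[ks[c]]
            print("  tri",ks[c],ks[a],[ (tri(C1,q1[k],C2,q2[np.argmin(np.hypot(*(P2-P1[k]).T))])[0]).round().tolist() for k in range(len(q1))])
# cup
for v,b in dict(top=(390,150,425,187),scene=(205,245,252,297),w3=(228,250,292,335)).items():
    C,i=V[v]; h=hs(i); q,hl,A=quad(roi((h[...,1]<70)&(h[...,2]>120),b)); print("cup",v,cv2.boundingRect(hl))
    for z in(78,):
        W=np.array([onz(C,p,z)[:2] for p in hl]); n=C[0][:2]
        c,r=cv2.minEnclosingCircle(W.astype(np.float32))
        # rim: hull points farthest from camera nadir
        u=np.array(c)-n; u/=np.linalg.norm(u); far=W[(W-W.mean(0))@u>-200]
        f=least_squares(lambda x:np.hypot(*(W-x).T)-36,c,loss='soft_l1',f_scale=2); 
        print("  ",z,f.x,np.sort(np.abs(f.fun)).round(1)[:40:4])
# vise handle
print("handle left end",tri(V['top'][0],(402,136),V['scene'][0],(247,295)),"boss",tri(V['top'][0],(427.5,145),V['scene'][0],(208,289.5)))
L=[json.loads(l) for l in open("log.jsonl")]
A=np.vstack([fk_rows(l['joint_pos'])[0] for l in L]); y=np.hstack([l['tool_pos'] for l in L])
print(np.linalg.lstsq(A,y,rcond=.001)[0],np.linalg.svd(A)[1])
for l in L: print(Ro.from_matrix(fk_rows(l['joint_pos'])[1]).as_euler('xyz',degrees=True)-l['tcp_rot'])
E
```

```text
pad top 4 mean [ 472.  -295.4] rect [ 472.  -294.4] [87.7 87.8] 74.4 [[499.0, -346.0], [421.0, -324.0], [443.0, -244.0], [525.0, -268.0]]
pad w2 4 mean [ 472.3 -295.5] rect [ 471.5 -296.8] [89.9 87.4] 74.7 [[442.0, -244.0], [524.0, -266.0], [502.0, -346.0], [420.0, -325.0]]
pad w3 4 mean [ 471.1 -297.1] rect [ 470.7 -297. ] [87.4 88. ] 74.7 [[441.0, -244.0], [524.0, -268.0], [501.0, -349.0], [419.0, -328.0]]
  tri top w2 [[442.0, -244.0, 7.0], [525.0, -269.0, 3.0], [501.0, -346.0, 6.0], [421.0, -323.0, 9.0]]
  tri top w3 [[442.0, -243.0, 11.0], [526.0, -270.0, -0.0], [498.0, -344.0, 15.0], [419.0, -320.0, 22.0]]
  tri w2 w3 [[441.0, -244.0, 6.0], [525.0, -269.0, 3.0], [503.0, -352.0, -1.0], [420.0, -332.0, -1.0]]
block top 4 mean [454.4 277.4] rect [453.7 278.5] [107.5  86.6] 4.7 [[509.0, 241.0], [409.0, 233.0], [399.0, 311.0], [501.0, 325.0]]
block scene 4 mean [464.8 269.2] rect [466.7 268. ] [125.   97.3] 5.5 [[403.0, 309.0], [511.0, 312.0], [531.0, 226.0], [414.0, 230.0]]
block w1 4 mean [453.4 279.1] rect [455.1 279.3] [111.1 100.1] 8.9 [[396.0, 317.0], [496.0, 329.0], [510.0, 2
[... 1755 characters left out ...]
0, 15.0], [662.0, -94.0, 13.0], [446.0, -48.0, 26.0]]
  tri w2 w3 [[486.0, 131.0, 31.0], [689.0, 84.0, 34.0], [652.0, -94.0, 33.0], [447.0, -50.0, 23.0]]
cup top (395, 155, 28, 29)
   78 [ 633.5 -263. ] [ 0.9  2.3  5.5  6.2  6.8 10.6]
cup scene (205, 250, 43, 47)
   78 [ 637.5 -266.1] [ 0.5  0.8  1.1  2.2 59.7]
cup w3 (231, 259, 54, 66)
   78 [ 622.8 -260.5] [ 0.5  6.7 10.6 12.5 14.1 16.1 17.1 21.6]
handle left end (array([ 730.6, -244.5,   82.3]), np.float64(2.351508686080776)) boss (array([ 701.2, -316.6,   94.3]), np.float64(0.44940149851509753))
[ 168.6   51.2  -54.1  202.1  271.4 -120.6  187.8   54.7] [4.  3.5 2.  0.2 0.2 0.  0.  0. ]
[-360.    0.    0.]
[0. 0. 0.]
[0. 0. 0.]
[0. 0. 0.]
```

```bash
cat >> h.py <<'E'
def toolR(az,e,roll=0):
    # tool z at azimuth az, e deg below horizontal, tool x up (camera above), then rolled about tool z
    a,e=np.radians([az,e]); z=np.array([np.cos(a)*np.cos(e),np.sin(a)*np.cos(e),-np.sin(e)])
    y=np.cross(z,[0,0,1]); y/=np.linalg.norm(y); x=np.cross(y,z)
    return np.c_[x,y,z]@Ro.from_euler('z',roll,degrees=True).as_matrix()
QL=np.array([[-169.43,169.43],[-51.17,129.36],[1.28,143.12],[-76.62,256.62],[0,156.53],[-152.29,152.29]])
def wristq(R,q1,b):
    M=(Ro.from_euler('z',q1,degrees=True)*Ro.from_euler('y',b,degrees=True)).as_matrix().T@R
    g,bt,al=Ro.from_matrix(M).as_euler('ZYZ',degrees=True); # M=Rz(g)Ry(bt)Rz(al)
    out=[]
    for q4,q5,q6 in((g,bt,al-90),(g+180,-bt,al+90)):
        q4=(q4+76.62+1e-9)%360-76.62; q6=(q6+180)%360-180
        if q5>=0: out.append((q4,q5,q6))
    return out
E
python3 - <<'E'
from h import *
for az in(-130,-110,-90,-70,-50,-20):
  for e in(15,30):
    for q1 in (-30,-15,0):
      for b in(105,125,145):
        for q in wristq(toolR(az,e),q1,b):
            ok=q[0]<256.6 and abs(q[2])<152
            if ok: print(az,e,q1,b,np.round(q))
E
```

```text
-130 15 -30 125 [ -72.   89. -144.]
-130 15 -30 145 [ -73.   83. -125.]
-130 15 -15 125 [ -63.  101. -139.]
-130 15 -15 145 [ -61.   91. -121.]
-130 15 0 105 [ -61.  122. -151.]
-130 15 0 125 [ -52.  111. -132.]
-130 15 0 145 [ -48.   98. -116.]
-130 30 -30 125 [ -60.   81. -145.]
-130 30 -30 145 [ -64.   71. -127.]
-130 30 -15 125 [ -52.   91. -138.]
-130 30 -15 145 [ -53.   78. -122.]
-130 30 0 105 [ -47.  114. -144.]
-130 30 0 125 [ -42.  100. -130.]
-130 30 0 145 [ -42.   85. -116.]
-110 15 -15 125 [ -75.   85. -145.]
-110 15 0 125 [ -66.   97. -141.]
-110 15 0 145 [ -65.   89. -123.]
-110 30 -15 125 [ -62.   77. -147.]
-110 30 -15 145 [ -68.   69. -128.]
-110 30 0 125 [ -55.   87. -140.]
-110 30 0 145 [ -57.   76. -124.]
-90 15 -30 145 [ 254.   61. -125.]
-90 30 0 125 [ -65.   73. -149.]
-90 30 0 145 [ -72.   66. -129.]
-70 15 -30 125 [ 251.   41. -143.]
-70 15 -30 145 [ 234.   50. -119.]
-70 15 -15 145 [ 249.   58. -124.]
-70 30 -30 145 [ 245.   38. -127.]
-50 15 -30 125 [ 227.   27. -128.]
-50 15 -30 145 [ 209.   43. -107.]
-50 15 -15 125 [ 246.   37. -141.]
-50 15 -15 145 [ 228.   48. -116.]
-50 15 0 145 [ 244.   55. -122.]
-50 30 -30 105 [-47.  24. 145.]
-50 30 -30 145 [ 218.   29. -114.]
-50 30 -15 145 [ 239.   35. -125.]
-50 30 0 145 [ 256.   43. -130.]
-20 15 -30 105 [89. 10. -1.]
-20 15 -30 125 [153.  22. -68.]
-20 15 -30 145 [165.  41. -81.]
-20 15 -15 125 [ 194.   20. -102.]
-20 15 -15 145 [187.  40. -94.]
-20 15 0 125 [ 227.   27. -128.]
-20 15 0 145 [ 209.   43. -107.]
-20 30 -30 105 [30. 18. 56.]
-20 30 -30 125 [118.  10. -33.]
-20 30 -30 145 [160.  26. -77.]
-20 30 -15 105 [-16.  16. 108.]
-20 30 -15 125 [ 222.    7. -129.]
-20 30 -15 145 [190.  25. -97.]
-20 30 0 105 [-47.  24. 145.]
-20 30 0 145 [ 218.   29. -114.]
```

```bash
cat >> h.py <<'E'
def plan(p1,R1,claw,n=None,st=None,cmd=None):
    s=st or sense(); p0=np.array(s['tool_pos'],float); R0=Ro.from_euler('xyz',s['tcp_rot'],degrees=True)
    R1=Ro.from_matrix(R1); w=(R0.inv()*R1).as_rotvec(); d=np.asarray(p1,float)-p0
    if n is None: n=int(np.ceil(max(np.abs(w).max()/.078,np.linalg.norm(d)/29,1)))
    rows=[];p=p0.copy();R=R0
    for k in range(n):
        t=p0+d*(k+1)/n; sh=R.inv().apply(t-p)/30
        rw=((R.inv()*R1).as_rotvec()/(n-k))/.08
        r=np.round(np.r_[sh,rw],2); rows.append(r.tolist()+[claw])
        p=p+R.apply(r[:3]*30); R=R*Ro.from_rotvec(r[3:]*.08)
    print("n",n,"end err",(p-p1).round(1),np.degrees((R.inv()*R1).magnitude()).round(2))
    for i in range(0,n,8): print(json.dumps(rows[i:i+8]).replace(' ',''))
    return rows
E
python3 - <<'E'
from h import *
T=toolR(-105,30); s=sense(); R0=Ro.from_euler('xyz',s['tcp_rot'],degrees=True); w=(R0.inv()*Ro.from_matrix(T)).as_rotvec()
for f in np.linspace(0,1,7): print(np.round(wristq((R0*Ro.from_rotvec(w*f)).as_matrix(),-20+12*f,82+38*f)))
plan((600,-90,300),T,1)
E
```

```text
[[ -0.  98. -91.]]
[[  -9.   98. -104.]]
[[ -19.   97. -116.]]
[[ -29.   94. -126.]]
[[ -39.   90. -136.]]
[[ -50.   86. -144.]]
[[ -61.   81. -151.]]
n 19 end err [-0.1  0.1 -0.1] 0.03
[[-0.19,0.13,0.07,0.56,0.52,-0.97,1],[-0.21,0.12,0.06,0.56,0.52,-0.97,1],[-0.21,0.1,0.04,0.56,0.52,-0.97,1],[-0.22,0.09,0.03,0.56,0.52,-0.97,1],[-0.23,0.07,0.02,0.56,0.52,-0.97,1],[-0.24,0.05,0.0,0.56,0.52,-0.97,1],[-0.24,0.03,-0.0,0.56,0.52,-0.97,1],[-0.24,0.02,-0.02,0.56,0.52,-0.97,1]]
[[-0.24,-0.01,-0.03,0.56,0.52,-0.98,1],[-0.24,-0.02,-0.04,0.56,0.52,-0.97,1],[-0.23,-0.05,-0.04,0.56,0.52,-0.97,1],[-0.23,-0.06,-0.06,0.56,0.52,-0.98,1],[-0.22,-0.09,-0.06,0.56,0.52,-0.97,1],[-0.21,-0.1,-0.06,0.57,0.52,-0.98,1],[-0.19,-0.12,-0.07,0.56,0.52,-0.97,1],[-0.19,-0.14,-0.07,0.57,0.52,-0.98,1]]
[[-0.17,-0.16,-0.07,0.56,0.52,-0.97,1],[-0.15,-0.17,-0.06,0.57,0.52,-0.98,1],[-0.14,-0.19,-0.07,0.56,0.52,-0.97,1]]
```

Call:
{"name": "apply_moves", "arguments": {"deltas": [[-0.2,0.12,0.06,0.56,0.52,-0.97,1],[-0.21,0.12,0.06,0.56,0.52,-0.97,1],[-0.21,0.1,0.04,0.56,0.52,-0.97,1],[-0.22,0.09,0.03,0.56,0.52,-0.97,1],[-0.23,0.07,0.02,0.56,0.52,-0.97,1],[-0.24,0.05,0.0,0.56,0.52,-0.97,1],[-0.24,0.03,0,0.56,0.52,-0.97,1],[-0.24,0.02,-0.02,0.56,0.52,-0.97,1]]}}

```text
time: 4.0
tool_pos: [527.1, -105.1, 323.9]
tcp_rot: [-165.8, -24.0, -165.8]
ft_force: [0.8, -0.5, -0.3]
finger_gap: 85.8
grip_force: 0.0
```

```bash
python3 -c "
from h import *
s=log();print(s['joint_pos'].round(1))"
```

```text
[  -3.5   13.    75.1  -22.   109.3 -114.8]
```

Call:
{"name": "apply_moves", "arguments": {"deltas": [[-0.24,-0.01,-0.03,0.56,0.52,-0.97,1],[-0.24,-0.02,-0.04,0.56,0.52,-0.97,1],[-0.23,-0.05,-0.04,0.56,0.52,-0.97,1],[-0.23,-0.06,-0.06,0.56,0.52,-0.97,1],[-0.22,-0.09,-0.06,0.56,0.52,-0.97,1],[-0.21,-0.1,-0.06,0.56,0.52,-0.97,1]]}}

```text
time: 4.75
tool_pos: [567.6, -94.5, 311.1]
tcp_rot: [-165.7, -44.8, -138.9]
ft_force: [0.2, 0.6, 0.0]
finger_gap: 85.0
grip_force: 0.0
```

```bash
cat >> h.py <<'E'
def fitfk():
    L=[json.loads(l) for l in open("log.jsonl")]
    A=np.vstack([fk_rows(l['joint_pos'])[0] for l in L]); y=np.hstack([l['tool_pos'] for l in L])
    lam=np.diag([1,1,.05,1,.05,1,.05,.05])*.01   # prefer zero small offsets
    x=np.linalg.lstsq(np.vstack([A,lam]),np.r_[y,np.zeros(8)],rcond=None)[0]
    return x,(A@x-y).reshape(-1,3)
E
python3 -c "
from h import *
np.set_printoptions(precision=1,suppress=True)
s=log();print(s['joint_pos'].round(1),s['tool_pos'],s['tcp_rot'])
x,r=fitfk();print(x);print(r)
print(Ro.from_matrix(fk_rows(s['joint_pos'])[1]).as_euler('xyz',degrees=True))"
```

```text
[   6.4   24.6   69.6  -39.6  111.7 -137.1] [567.6 -94.5 311.1] [-165.7  -44.8 -138.9]
[  0.   51.2 317.4   0.  368.8  60.6 553.4 350.8]
[[ 0.  0. -0.]
 [ 0. -0. -0.]
 [-0. -0.  0.]
 [-0. -0.  0.]
 [-0.  0. -0.]
 [-0.  0.  0.]]
[-165.7  -44.8 -138.9]
```

```bash
cat >> h.py <<'E'
from scipy.optimize import least_squares
def fk(q,x): A,R=fk_rows(q); return A@x,R
def ik(p,R,q0,x):
    def f(q):
        P,Q=fk(q,x); return np.r_[(P-p)/10,Ro.from_matrix(Q.T@R).as_rotvec()*20]
    s=least_squares(f,np.clip(q0,QL[:,0]+.5,QL[:,1]-.5),bounds=(QL[:,0],QL[:,1])); return s.x,np.abs(s.fun).max()
E
python3 - <<'E'
from h import *
np.set_printoptions(precision=0,suppress=True)
x,_=fitfk(); s=sense(); q0=s['joint_pos']
def go(name,g,R,q):
    p=np.array(g)+5*R[:,2]; q,e=ik(p,R,q,x); 
    A,_=fk_rows(q); w=A[:,:7]@x[:7]; print("  ",name,q,round(e,2),"wrist",w); return q
for az,e in((-105,25),(-105,35),(-90,25),(-90,35),(-75,25),(-120,30)):
    print(az,e); R=toolR(az,e); d=R[:,2]
    q=go("pre",np.array([635,-264,60])-100*d,R,q0); g=go("grasp",(635,-264,50),R,q); l=go("lift",(600,-180,150),R,g)
    for da in(0,):
        l2=go("tray",(568,18,130),R,l)
        for k in range(1,4): l2=go(f"pour{50*k}",(568,18,130),toolR(az,e,50*k),l2)
    go("pad",(471,-296,56),R,l)
E
```

```text
-105 25
   pre [   6.   50.   67.  -58.   95. -147.] 0.0 wrist [740. 126. 248.]
   grasp [  -1.   51.   72.  -62.   87. -144.] 0.0 wrist [716.  39. 196.]
   lift [   6.   38.   79.  -58.   95. -146.] 0.0 wrist [681. 123. 296.]
   tray [  22.   44.   73.  -49.  107. -138.] 0.0 wrist [649. 321. 276.]
   pour50 [ 22.  44.  73. -49. 107. -88.] 0.0 wrist [649. 321. 276.]
   pour100 [ 22.  44.  73. -49. 107. -38.] 0.0 wrist [649. 321. 276.]
   pour150 [ 22.  44.  73. -49. 107.  12.] 0.0 wrist [649. 321. 276.]
   pad [  -5.   32.  102.  -65.   80. -136.] 0.0 wrist [552.   7. 202.]
-105 35
   pre [   3.   42.   71.  -51.   90. -151.] 0.0 wrist [730.  89. 316.]
   grasp [  -3.   45.   76.  -54.   82. -149.] 0.0 wrist [708.  10. 248.]
   lift [   4.   32.   82.  -51.   90. -150.] 0.0 wrist [673.  94. 348.]
   tray [  20.   37.   77.  -43.  101. -139.] 0.0 wrist [641. 292. 328.]
   pour50 [ 20.  37.  77. -43. 101. -89.] 0.0 wrist [641. 292. 328.]
   pour100 [ 20.  37.  77. -43. 101. -39.] 0.0 wrist [641. 292. 328.]
   pour150 [ 20.  37.  77. -43. 101.  11.] 0.0 wrist [641. 292. 328.]
   pad [  
[... 1686 characters left out ...]
99. -62.  86.   7.] 0.0 wrist [487. 321. 276.]
   pad [  -7.   12.  123.  -77.   58. -146.] 2.21 wrist [426.   1. 241.]
-120 30
   pre [   1.   60.   47.  -50.  106. -148.] 0.0 wrist [828.  70. 283.]
   grasp [  -4.   57.   58.  -52.   97. -145.] 0.0 wrist [785.  -5. 223.]
   lift [   2.   45.   67.  -49.  104. -145.] 0.0 wrist [750.  79. 323.]
   tray [  17.   48.   63.  -40.  114. -134.] 0.0 wrist [718. 277. 303.]
   pour50 [ 17.  48.  63. -40. 114. -84.] 0.0 wrist [718. 277. 303.]
   pour100 [ 17.  48.  63. -40. 114. -34.] 0.0 wrist [718. 277. 303.]
   pour150 [ 17.  48.  63. -40. 114.  16.] 0.0 wrist [718. 277. 303.]
   pad [  -8.   36.   91.  -54.   87. -137.] 0.0 wrist [621. -37. 229.]
```

```bash
python3 - <<'E'
from h import *
R=toolR(-105,25); d=R[:,2]; print(d)
plan(np.array([635,-264,50])-195*d,R,1)
E
```

```text
[-0.23456972 -0.8754261  -0.42261826]
n 8 end err [ 0.1 -0.1  0.1] 0.02
[[-0.78,-0.23,0.34,0.38,0.46,-0.59,1],[-0.78,-0.25,0.32,0.38,0.46,-0.59,1],[-0.78,-0.29,0.3,0.38,0.46,-0.59,1],[-0.77,-0.31,0.28,0.38,0.46,-0.59,1],[-0.77,-0.34,0.27,0.38,0.46,-0.59,1],[-0.77,-0.36,0.24,0.37,0.46,-0.59,1],[-0.75,-0.4,0.23,0.38,0.46,-0.6,1],[-0.74,-0.43,0.21,0.37,0.45,-0.59,1]]
```

Call:
{"name": "apply_moves", "arguments": {"deltas": [[-0.78,-0.23,0.34,0.38,0.46,-0.59,1],[-0.78,-0.25,0.32,0.38,0.46,-0.59,1],[-0.78,-0.29,0.3,0.38,0.46,-0.59,1],[-0.77,-0.31,0.28,0.38,0.46,-0.59,1],[-0.77,-0.34,0.27,0.38,0.46,-0.59,1],[-0.77,-0.36,0.24,0.37,0.46,-0.59,1],[-0.75,-0.4,0.23,0.38,0.46,-0.6,1],[-0.74,-0.43,0.21,0.37,0.45,-0.59,1]]}}

```text
time: 5.75
tool_pos: [681.3, -93.5, 131.9]
tcp_rot: [-179.9, -65.0, -105.1]
ft_force: [-0.1, 1.2, -0.2]
finger_gap: 85.2
grip_force: 0.0
```

```bash
python3 -c "
from h import *
s,i=shot('w4');print(s['joint_pos'].round(1),s['tool_pos'],s['tcp_rot'],s['time'])"
```

```text
[  11.9   53.6   57.5  -56.1  103.4 -148.7] [681.26456553 -93.47413065 131.89901558] [-179.9046646   -64.98111346 -105.14305099] 5.75
```

Call:
{"name": "apply_moves", "arguments": {"deltas": [[0,0,1,0,0,0,1],[0,0,1,0,0,0,1],[0,0,0.8,0,0,0,1],[0,0,0,0,0,0,1]]}}

```text
time: 6.3
tool_pos: [659.7, -169.0, 96.7]
tcp_rot: [-180.0, -64.9, -105.3]
ft_force: [-0.3, 0.5, -0.1]
finger_gap: 85.6
grip_force: 0.0
```

```bash
python3 -c "
from h import *
s,i=shot('w5');print(s['joint_pos'].round(1),s['tool_pos'],s['tcp_rot'],s['time'])
cv2.imwrite('pics/m2.png',cv2.resize(np.hstack([cv2.imread('pics/w4.png'),i]),(800,250)))"
```

```text
[   6.6   51.2   65.5  -57.8   96.4 -146.5] [ 659.72918267 -169.01161173   96.73314378] [-179.97082497  -64.93736388 -105.34166644] 6.3
```

View pics/m2.png

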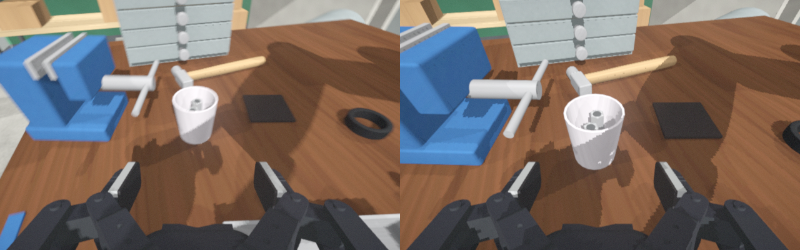

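```bash
python3 - <<'E'
from h import *
np.set_printoptions(precision=1,suppress=True)
r={}
for v,b in dict(w4=(265,130,360,240),w5=(250,140,350,275)).items():
    C,i=load(v); h=cv2.cvtColor(i,cv2.COLOR_BGR2HSV).astype(int)
    m=roi((h[...,1]<80)&(h[...,2]>110),b); q,hl,A=quad(m); bb=cv2.boundingRect(hl)
    l=hl[hl[:,0]<=bb[0]+1].mean(0); rr=hl[hl[:,0]>=bb[0]+bb[2]-2].mean(0)
    # rim ellipse from upper hull points
    u=hl[hl[:,1]<(l[1]+rr[1])/2+4]; P=np.array([onz(C,p,78)[:2] for p in u])
    f=least_squares(lambda c:np.hypot(*(P-c).T)-36,P.mean(0),loss='soft_l1')
    bot=((bb[0]+bb[2]/2),bb[1]+bb[3]-1); r[v]=(C,(l+rr)/2)
    print(v,bb,l,rr,"mid@78",onz(C,(l+rr)/2,78),"fit36",f.x,np.abs(f.fun).mean(),"bottom@0",onz(C,bot,0))
print(tri(*r['w4'],*r['w5']))
E
```

```text
w4 (274, 130, 76, 102) [274.7 161. ] [349. 158.] mid@78 [ 640.3 -258.5   78. ] fit36 [ 638.4 -273.7] 4.135711350131691 bottom@0 [ 646.8 -235.6    0. ]
w5 (261, 140, 89, 132) [261.5 181.2] [349.  193.5] mid@78 [ 643.6 -254.4   78. ] fit36 [ 639.1 -280.5] 2.884243632347916 bottom@0 [ 649.1 -238.8    0. ]
(array([ 648.9, -228.1,  100.7]), np.float64(1.5733762247142544))
```

```bash
python3 - <<'E'
from h import *
np.set_printoptions(precision=1,suppress=True)
r={}
for v,b in dict(w4=(268,138,356,236),w5=(255,150,372,275)).items():
    C,i=load(v); h=cv2.cvtColor(i,cv2.COLOR_BGR2HSV).astype(int)
    m=roi((h[...,1]<80)&(h[...,2]>110),b).astype(np.uint8); m=cv2.morphologyEx(m,cv2.MORPH_OPEN,np.ones((5,5)))
    q,hl,A=quad(m); bb=cv2.boundingRect(hl)
    rows=[(y,np.flatnonzero(m[y])[[0,-1]].tolist()) for y in range(bb[1],bb[1]+bb[3],8)]
    l=hl[hl[:,0]<=bb[0]+1].mean(0); rr=hl[hl[:,0]>=bb[0]+bb[2]-2].mean(0)
    u=hl[hl[:,1]<(l[1]+rr[1])/2+4]; P=np.array([onz(C,p,78)[:2] for p in u])
    f=least_squares(lambda c:np.hypot(*(P-c).T)-36,P.mean(0),loss='soft_l1')
    r[v]=(C,proj(C,[*f.x,78]))
    print(v,bb,l,rr,"mid@78",onz(C,(l+rr)/2,78),"fit36",f.x,np.abs(f.fun).mean()); print(rows)
print(tri(*r['w4'],*r['w5']))
E
```

```text
w4 (275, 138, 75, 94) [275.3 158.3] [349. 158.] mid@78 [ 639.4 -260.6   78. ] fit36 [ 637.9 -265.8] 0.9314110154242078
[(138, [289, 327]), (146, [282, 344]), (154, [276, 349]), (162, [275, 349]), (170, [276, 347]), (178, [278, 346]), (186, [280, 344]), (194, [282, 343]), (202, [284, 341]), (210, [286, 339]), (218, [288, 337]), (226, [295, 330])]
w5 (261, 150, 100, 122) [261.5 181.2] [359.7 179. ] mid@78 [ 637.9 -261.2   78. ] fit36 [ 636.9 -265.8] 0.5017116441548003
[(150, [286, 324]), (158, [276, 345]), (166, [267, 354]), (174, [262, 359]), (182, [261, 360]), (190, [263, 358]), (198, [265, 356]), (206, [267, 354]), (214, [270, 352]), (222, [272, 350]), (230, [274, 348]), (238, [276, 346]), (246, [278, 345]), (254, [281, 342]), (262, [286, 336]), (270, [299, 322])]
(array([ 636.9, -267.9,   76.4]), np.float64(0.8906945721334026))
```

```bash
python3 - <<'E'
from h import *
R=toolR(-105,25); d=R[:,2]
plan(np.array([637,-265.5,50])+5*d,R,1,n=6)
E
```

```text
n 6 end err [ 0.  -0.1  0. ] 0.02
[[-0.0,-0.02,0.64,0.01,0.0,-0.01,1],[-0.01,-0.01,0.65,0.01,0.0,-0.01,1],[-0.0,-0.02,0.64,0.01,0.0,-0.01,1],[-0.0,-0.01,0.65,0.0,0.01,-0.0,1],[-0.01,-0.01,0.64,0.01,0.0,-0.01,1],[-0.0,-0.02,0.65,0.0,0.01,-0.0,1]]
```

Call:
{"name": "apply_moves", "arguments": {"deltas": [[0,-0.02,0.64,0.01,0,-0.01,1],[0,-0.02,0.64,0.01,0,-0.01,1],[0,-0.02,0.64,0.01,0,-0.01,1],[0,-0.01,0.64,0,0.01,0,1],[0,-0.01,0.64,0.01,0,-0.01,1],[0,-0.01,0.64,0,0,0,1],[0,0,0,0,0,0,1]]}}

```text
time: 7.22
tool_pos: [635.3, -270.5, 47.8]
tcp_rot: [179.8, -65.0, -104.9]
ft_force: [-0.4, 0.9, 0.4]
finger_gap: 85.4
grip_force: 0.0
```

```bash
python3 -c "
from h import *
s,i=shot('w6');print(s['joint_pos'].round(1),s['tool_pos'],s['tcp_rot'],s['time'],s['ft_force'])
cv2.imwrite('pics/m3.png',i)"
```

```text
[  -1.2   51.1   72.   -61.7   87.2 -144.6] [ 635.32650537 -270.53851961   47.8253053 ] [ 179.82155526  -64.97175223 -104.89149761] 7.225 [-0.40714022  0.9064457   0.42073282]
```

View pics/m3.png

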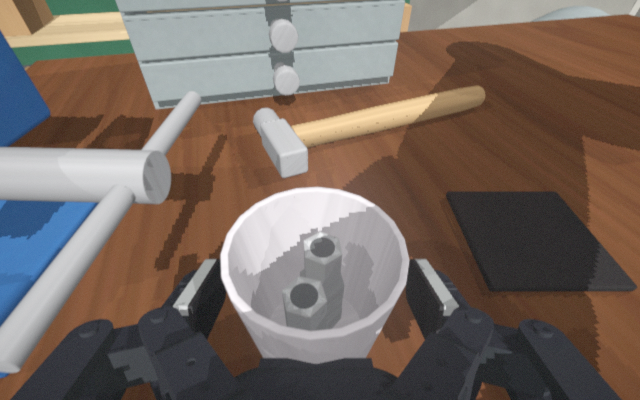

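The cup (rim px x 222–407) sits centred between the fingers (inner edges ~215 and ~415), so I'll close now.

Call:
{"name": "apply_moves", "arguments": {"deltas": [[0,0,0,0,0,0,0.6],[0,0,0,0,0,0,0.6],[0,0,0,0,0,0,0.6],[0,0,0,0,0,0,0.6],[0,0,0,0,0,0,0.6]], "grip_force": 40}}

```text
time: 7.9
tool_pos: [637.4, -268.6, 49.9]
tcp_rot: [-179.7, -65.0, -105.1]
ft_force: [-0.3, 3.6, 6.0]
finger_gap: 67.5
grip_force: 44.2
```

```bash
python3 - <<'E'
from h import *
np.set_printoptions(precision=2,suppress=True)
R=toolR(-105,25)
for r in(60,80,100,120,140,148): 
    a=(toolR(-105,25,r)@R.T)[:,2]; print(r,a,np.degrees(np.arcsin(a[2])))
s=sense(); p=np.array(s['tool_pos'])
st=dict(tool_pos=p,tcp_rot=s['tcp_rot']); 
plan(p+[-5,0,85],R,.6,n=6,st=st)
st['tool_pos']=p+[-5,0,85]; st['tcp_rot']=Ro.from_matrix(R).as_euler('xyz',degrees=True)
a=(toolR(-105,25,148)@R.T)[:,2]; h=a.copy(); h[2]=0; h/=np.linalg.norm(h)
g=np.array([568.5,18,0])-15*h-28*a; g[2]=125; print("grasp pt",g)
plan(g+5*R[:,2],R,.6,st=st)
E
```

```text
60 [-0.71  0.39  0.59] 36.10756947474464
80 [-0.78  0.54  0.32] 18.737915226393913
100 [-0.75  0.67  0.04] 2.0615262463878543
120 [-0.61  0.76 -0.23] -13.42019173650297
140 [-0.39  0.8  -0.45] -26.783338835488006
148 [-0.28  0.81 -0.52] -31.196533494680434
n 6 end err [-0.1 -0.   0.1] 0.02
[[0.43,0.03,-0.19,-0.0,0.0,-0.0,0.6],[0.43,0.02,-0.2,-0.01,0.0,-0.0,0.6],[0.43,0.03,-0.19,-0.0,0.0,-0.0,0.6],[0.43,0.02,-0.19,-0.01,0.0,-0.0,0.6],[0.43,0.03,-0.2,-0.0,0.0,-0.01,0.6],[0.44,0.03,-0.19,-0.01,0.01,-0.0,0.6]]
grasp pt [581.28 -18.79 125.  ]
n 9 end err [-0.  -0.1 -0. ] 0.0
[[-0.39,0.42,-0.73,-0.0,0.0,0.0,0.6],[-0.39,0.42,-0.73,-0.0,0.0,-0.0,0.6],[-0.39,0.43,-0.73,-0.0,0.0,-0.0,0.6],[-0.39,0.42,-0.74,-0.0,0.0,-0.0,0.6],[-0.39,0.42,-0.73,-0.0,0.0,-0.0,0.6],[-0.39,0.42,-0.73,-0.0,0.0,-0.0,0.6],[-0.39,0.43,-0.73,-0.0,0.0,-0.0,0.6],[-0.39,0.42,-0.73,-0.0,0.0,-0.0,0.6]]
[[-0.39,0.42,-0.73,-0.0,0.0,-0.0,0.6]]
```

Call:
{"name": "apply_moves", "arguments": {"deltas": [[0.43,0.03,-0.19,0,0,0,0.6],[0.43,0.03,-0.19,0,0,0,0.6],[0.43,0.03,-0.19,0,0,0,0.6],[0.43,0.03,-0.19,0,0,0,0.6],[0.43,0.03,-0.2,0,0,0,0.6],[0.43,0.03,-0.2,0,0,0,0.6]]}}

```text
time: 8.65
tool_pos: [631.1, -268.8, 134.9]
tcp_rot: [-179.9, -64.9, -105.0]
ft_force: [-1.4, -1.1, -5.0]
finger_gap: 67.4
grip_force: 45.2
```

Call:
{"name": "apply_moves", "arguments": {"deltas": [[-0.45,0.42,-0.7,0,0,0,0.6],[-0.45,0.42,-0.7,0,0,0,0.6],[-0.45,0.42,-0.7,0,0,0,0.6],[-0.45,0.42,-0.7,0,0,0,0.6],[-0.45,0.42,-0.7,0,0,0,0.6],[-0.45,0.42,-0.7,0,0,0,0.6],[-0.45,0.42,-0.7,0,0,0,0.6],[-0.45,0.42,-0.7,0,0,0,0.6]]}}

```text
time: 9.65
tool_pos: [584.8, -50.6, 107.6]
tcp_rot: [-179.9, -64.9, -105.1]
ft_force: [1.1, -0.1, -2.8]
finger_gap: 67.2
grip_force: 45.4
```

```bash
python3 - <<'E'
from h import *
s,i=shot('w7'); print(s['tool_pos'],s['tcp_rot'],s['joint_pos'].round(1),s['finger_gap'],s['ft_force'])
cv2.imwrite('pics/m4.png',i)
R=toolR(-105,25); plan(np.array([581,-19,105])+5*R[:,2],R,.6)
E
```

```text
[584.80590952 -50.60177298 107.55021117] [-179.85348072  -64.92625435 -105.0558448 ] [  16.9   44.7   74.6  -51.9  102.1 -139.2] 67.21674969714675 [ 1.07753115 -0.05527694 -2.81808035]
n 1 end err [ 0.1 -0.2  0.1] 0.03
[[-0.43,0.34,-0.61,-0.04,0.03,0.02,0.6]]
```

View pics/m4.png

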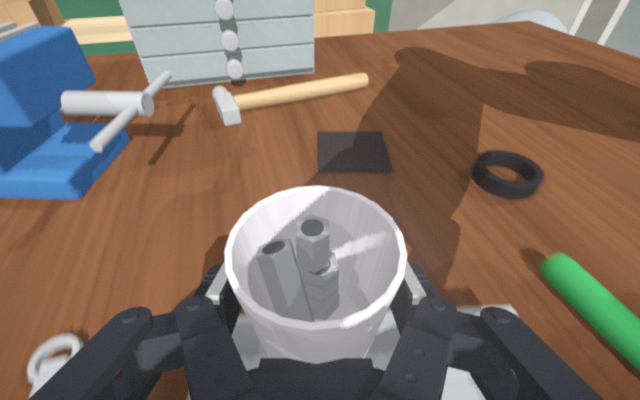

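The cup is held centred with all the pieces still inside, and the tray is underneath it. I'll tip it now.

Call:
{"name": "apply_moves", "arguments": {"deltas": [[-0.43,0.34,-0.61,0,0,0,0.6],[0,0,0,0,0,1,0.6],[0,0,0,0,0,1,0.6],[0,0,0,0,0,1,0.6],[0,0,0,0,0,1,0.6],[0,0,0,0,0,1,0.6],[0,0,0,0,0,1,0.6],[0,0,0,0,0,1,0.6]]}}

```text
time: 10.7
tool_pos: [580.6, -27.1, 103.2]
tcp_rot: [-131.2, -50.0, -161.1]
ft_force: [-0.4, 0.9, -3.1]
finger_gap: 67.1
grip_force: 45.8
```

Call:
{"name": "apply_moves", "arguments": {"deltas": [[0,0,0,0,0,1,0.6],[0,0,0,0,0,1,0.6],[0,0,0,0,0,1,0.6],[0,0,0,0,0,1,0.6],[0,0,0,0,0,1,0.6],[0,0,0,0,0,1,0.6],[0,0,0,0,0,1,0.6],[0,0,0,0,0,1,0.6]]}}

```text
time: 11.7
tool_pos: [580.7, -27.1, 103.2]
tcp_rot: [-116.6, -19.0, 174.3]
ft_force: [-0.3, 0.4, -3.6]
finger_gap: 67.4
grip_force: 45.8
```

Call:
{"name": "apply_moves", "arguments": {"deltas": [[0,0,0,0,0,0.8,0.6],[0,0,0,0,0,0.8,0.6],[0,0,0,0,0,0.8,0.6],[0,0,0,0,0,0.8,0.6],[0,0,0,0,0,0.8,0.6],[0,0,0,0,0,0.8,0.6],[0,0,0,0,0,0.8,0.6],[0,0,0,0,0,0.8,0.6]]}}

```text
time: 12.7
tool_pos: [580.6, -27.1, 103.2]
tcp_rot: [-115.3, 7.5, 161.6]
ft_force: [0.6, 0.1, -3.6]
finger_gap: 67.3
grip_force: 45.9
```

Call:
{"name": "apply_moves", "arguments": {"deltas": [[0,0,0,0,0,0.9,0.6],[0,0,0,0,0,0.9,0.6],[0,0,0,0,0,0.9,0.6],[0,0,0,0,0,0.9,0.6],[0,0,0,0,0,0.9,0.6],[0,0,0,0,0,0.9,0.6],[0,0,0,0,0,0.9,0.6],[0,0,0,0,0,0.9,0.6]]}}

```text
time: 13.7
tool_pos: [580.6, -27.1, 103.2]
tcp_rot: [-121.9, 36.7, 144.7]
ft_force: [0.1, 0.0, -3.1]
finger_gap: 67.3
grip_force: 45.7
```

Call:
{"name": "apply_moves", "arguments": {"deltas": [[0,0,0,0,0,1,0.6],[0,0,0,0,0,1,0.6],[0,0,0,0,0,1,0.6],[0,0,0,0,0,0.8,0.6],[0,0,0,0,0,0,0.6],[0,0,0,0,0,0,0.6]]}}

```text
time: 14.45
tool_pos: [580.8, -27.4, 103.4]
tcp_rot: [-131.8, 50.6, 130.4]
ft_force: [-0.2, -0.4, -1.6]
finger_gap: 67.4
grip_force: 45.7
```

```bash
python3 - <<'E'
from h import *
s=log(); print(s['tool_pos'],s['tcp_rot'],s['joint_pos'].round(1),s['finger_gap'],s['ft_force'],s['time'])
c=snapshot("scene")[:,:,::-1]; t=snapshot("top")[:,:,::-1]
f=lambda i,b:cv2.resize(i[b[1]:b[3],b[0]:b[2]],(400,400))
cv2.imwrite("pics/m5.png",np.hstack([f(c,(270,160,410,300)),f(t,(250,130,370,250))]))
E
```

```text
[580.76781273 -27.36986401 103.36761924] [-131.81785045   50.56690783  130.44540562] [ 18.8  45.7  73.5 -50.8 103.4  10.2] 67.41638119415823 [-0.20958366 -0.37767057 -1.61931434] 14.45
```

View pics/m5.png

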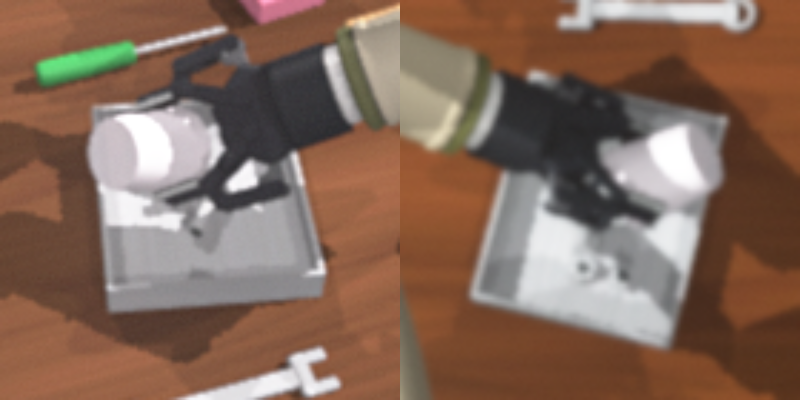

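Call:
{"name": "apply_moves", "arguments": {"deltas": [[0,0,0,0,0,1,0.6],[0,0,0,0,0,-1,0.6],[0,0,0,0,0,1,0.6],[0,0,0,0,0,-1,0.6],[0,0,0,0,0,0,0.6]]}}

```text
time: 15.18
tool_pos: [580.6, -27.6, 103.1]
tcp_rot: [-131.8, 50.6, 130.4]
ft_force: [0.3, -0.2, -2.3]
finger_gap: 67.6
grip_force: 45.7
```

```bash
python3 - <<'E'
from h import *
s,i=shot('w8'); print(s['ft_force'])
# mean darkness inside the mouth, same pixels as in w7
m=np.zeros((400,640),np.uint8); cv2.ellipse(m,(315,258),(75,52),0,0,360,1,-1)
for k in('w7','w8'):
    g=cv2.imread(f'pics/{k}.png',0)[m>0]; e=cv2.Canny(cv2.imread(f'pics/{k}.png',0),60,140)[m>0]; print(k,np.percentile(g,[1,5,20,50,80]),(e>0).mean())
R=toolR(-105,25); st=dict(tool_pos=s['tool_pos'],tcp_rot=s['tcp_rot']); p=np.array(s['tool_pos'])
st['tool_pos']=p; plan(p,R,.6,n=33,st=st)
E
```

```text
[ 0.25984306 -0.18537265 -2.3100545 ]
w7 [ 90. 116. 128. 157. 181.] 0.05755453594139902
w8 [124. 128. 135. 140. 144.] 0.000643966835707961
n 33 end err [0. 0. 0.] 0.02
[[0.0,0.0,0.0,0.0,0.0,-0.98,0.6],[0.0,0.0,0.0,0.0,0.0,-0.98,0.6],[0.0,0.0,0.0,0.0,0.0,-0.98,0.6],[0.0,0.0,0.0,0.0,0.0,-0.98,0.6],[0.0,0.0,0.0,0.0,0.0,-0.98,0.6],[0.0,0.0,0.0,0.0,0.0,-0.98,0.6],[0.0,0.0,0.0,0.0,0.0,-0.98,0.6],[0.0,0.0,0.0,0.0,0.0,-0.98,0.6]]
[[0.0,0.0,0.0,0.0,0.0,-0.98,0.6],[0.0,0.0,0.0,0.0,0.0,-0.98,0.6],[0.0,0.0,0.0,-0.0,0.0,-0.98,0.6],[0.0,0.0,0.0,-0.0,0.0,-0.98,0.6],[0.0,0.0,0.0,-0.0,0.0,-0.98,0.6],[0.0,0.0,0.0,-0.0,0.0,-0.98,0.6],[0.0,0.0,0.0,-0.0,0.0,-0.98,0.6],[0.0,0.0,0.0,-0.0,0.0,-0.98,0.6]]
[[0.0,0.0,0.0,-0.0,0.0,-0.98,0.6],[0.0,0.0,0.0,-0.0,0.0,-0.98,0.6],[0.0,0.0,0.0,-0.0,0.0,-0.98,0.6],[0.0,0.0,0.0,-0.0,0.0,-0.98,0.6],[0.0,0.0,0.0,-0.0,0.0,-0.98,0.6],[0.0,0.0,0.0,-0.0,0.0,-0.98,0.6],[0.0,0.0,0.0,-0.0,0.0,-0.99,0.6],[0.0,0.0,0.0,-0.0,0.0,-0.98,0.6]]
[[0.0,0.0,0.0,-0.0,0.0,-0.99,0.6],[0.0,0.0,0.0,-0.0,0.0,-0.98,0.6],[0.0,0.0,0.0,-0.0,0.0,-0.99,0.6],[0.0,0.0,0.0,-0.0,0.0,-0.98,0.6],[0.0,0.0,0.0,-0.0,0.0,-0.99,0.6],[0.0,0.0,0.0,-0.0,0.0,-0.98,0.6],[0.0,0.0,0.0,-0.0,0.0,-0.99,0.6],[0.0,0.0,0.0,-0.01,0.01,-0.98,0.6]]
[[0.0,0.0,0.0,-0.0,0.0,-0.99,0.6]]
```

The inside of the cup is featureless now, so it's empty. I'll roll it back upright.

Call:
{"name": "apply_moves", "arguments": {"deltas": [[0,0,0,0,0,-1,0.6],[0,0,0,0,0,-1,0.6],[0,0,0,0,0,-1,0.6],[0,0,0,0,0,-1,0.6],[0,0,0,0,0,-1,0.6],[0,0,0,0,0,-1,0.6],[0,0,0,0,0,-1,0.6],[0,0,0,0,0,-1,0.6]]}}

```text
time: 16.23
tool_pos: [580.6, -27.6, 103.1]
tcp_rot: [-116.7, 19.7, 155.5]
ft_force: [0.2, -0.4, -1.8]
finger_gap: 67.2
grip_force: 45.7
```

Call:
{"name": "apply_moves", "arguments": {"deltas": [[0,0,0,0,0,-1,0.6],[0,0,0,0,0,-1,0.6],[0,0,0,0,0,-1,0.6],[0,0,0,0,0,-1,0.6],[0,0,0,0,0,-1,0.6],[0,0,0,0,0,-1,0.6],[0,0,0,0,0,-1,0.6],[0,0,0,0,0,-1,0.6]]}}

```text
time: 17.23
tool_pos: [580.6, -27.6, 103.1]
tcp_rot: [-115.8, -13.4, 171.5]
ft_force: [-0.2, -0.1, -1.8]
finger_gap: 67.2
grip_force: 45.7
```

Call:
{"name": "apply_moves", "arguments": {"deltas": [[0,0,0,0,0,-1,0.6],[0,0,0,0,0,-1,0.6],[0,0,0,0,0,-1,0.6],[0,0,0,0,0,-1,0.6],[0,0,0,0,0,-1,0.6],[0,0,0,0,0,-1,0.6],[0,0,0,0,0,-1,0.6],[0,0,0,0,0,-1,0.6]]}}

```text
time: 18.23
tool_pos: [580.6, -27.6, 103.1]
tcp_rot: [-126.9, -45.2, -166.9]
ft_force: [-0.0, 0.4, -1.5]
finger_gap: 67.4
grip_force: 45.7
```

Call:
{"name": "apply_moves", "arguments": {"deltas": [[0,0,0,0,0,-1,0.6],[0,0,0,0,0,-1,0.6],[0,0,0,0,0,-1,0.6],[0,0,0,0,0,-1,0.6],[0,0,0,0,0,-1,0.6],[0,0,0,0,0,-1,0.6],[0,0,0,0,0,-1,0.6],[0,0,0,0,0,-0.5,0.6]]}}

```text
time: 19.23
tool_pos: [580.6, -27.6, 103.1]
tcp_rot: [-171.2, -64.6, -114.6]
ft_force: [-0.1, 0.0, -0.8]
finger_gap: 67.4
grip_force: 45.7
```

```bash
python3 - <<'E'
from h import *
s,i=shot('w9'); print(s['tool_pos'],s['tcp_rot'],s['time'])
R=toolR(-105,25)
# cup axis offset at grasp: TCP (637.4,-268.6,49.9) over cup (637,-265.5,0)
off=np.array([637.4-637,-268.6+265.5,49.9])
t=np.array([471.5,-296.2,6])+off
plan(t+[0,0,60],R,.6)
st=dict(tool_pos=t+[0,0,60],tcp_rot=Ro.from_matrix(R).as_euler('xyz',degrees=True)); plan(t+[0,0,5],R,.6,n=4,st=st)
# rim position from image, cup in hand: w7 vs w9
for k in('w7','w9'):
    C,i=load(k); h=cv2.cvtColor(i,cv2.COLOR_BGR2HSV).astype(int); m=(h[...,1]<60)&(h[...,2]>150); m=roi(m,(205,180,425,300))
    y=np.flatnonzero(m[:,315])[0]; r=np.flatnonzero(m[255]); print(k,y,r[0],r[-1])
E
```

```text
[580.64520881 -27.62443935 103.14467173] [-171.21037953  -64.63480248 -114.63272783] 19.225
n 11 end err [ 0.1 -0.   0.1] 0.03
[[0.41,0.08,0.78,-0.0,0.0,-0.08,0.6],[0.42,0.08,0.78,-0.0,0.0,-0.08,0.6],[0.41,0.08,0.78,-0.0,0.0,-0.08,0.6],[0.41,0.08,0.78,-0.0,0.0,-0.08,0.6],[0.42,0.09,0.79,-0.0,0.0,-0.08,0.6],[0.41,0.09,0.78,-0.0,0.0,-0.08,0.6],[0.41,0.1,0.78,-0.0,0.0,-0.08,0.6],[0.41,0.09,0.78,-0.0,0.0,-0.08,0.6]]
[[0.41,0.1,0.78,-0.0,0.0,-0.08,0.6],[0.41,0.1,0.78,-0.01,0.01,-0.08,0.6],[0.41,0.1,0.78,-0.0,0.0,-0.08,0.6]]
n 4 end err [0.  0.1 0.1] 0.0
[[-0.42,0.0,0.19,-0.0,0.0,0.0,0.6],[-0.41,0.0,0.2,-0.0,0.0,-0.0,0.6],[-0.42,0.0,0.19,-0.0,0.0,-0.0,0.6],[-0.41,0.0,0.19,-0.0,0.0,-0.0,0.6]]
w7 185 224 407
w9 185 224 407
```

Call:
{"name": "apply_moves", "arguments": {"deltas": [[0.41,0.09,0.78,0,0,-0.08,0.6],[0.41,0.09,0.78,0,0,-0.08,0.6],[0.41,0.09,0.78,0,0,-0.08,0.6],[0.41,0.09,0.78,0,0,-0.08,0.6],[0.41,0.09,0.78,0,0,-0.08,0.6],[0.41,0.09,0.78,0,0,-0.08,0.6],[0.41,0.09,0.78,0,0,-0.08,0.6],[0.41,0.09,0.78,0,0,-0.08,0.6]]}}

```text
time: 20.27
tool_pos: [500.5, -225.2, 112.1]
tcp_rot: [-177.1, -64.9, -108.1]
ft_force: [0.2, -0.6, -1.8]
finger_gap: 67.0
grip_force: 45.7
```

Call:
{"name": "apply_moves", "arguments": {"deltas": [[0.41,0.1,0.78,0,0,-0.08,0.6],[0.41,0.1,0.78,0,0,-0.08,0.6],[0.41,0.1,0.78,0,0,-0.08,0.6],[0,0,0,0,0,0,0.6]]}}

```text
time: 20.78
tool_pos: [470.0, -299.7, 115.7]
tcp_rot: [-179.5, -65.0, -105.6]
ft_force: [0.6, -0.3, -1.9]
finger_gap: 67.4
grip_force: 45.7
```

```bash
python3 - <<'E'
from h import *
s=log(); print(s['tool_pos'],s['tcp_rot'],s['time'],s['joint_pos'].round(1))
R=toolR(-105,25); t=np.array([471.5,-296.2,6])+[.4,-3.1,49.9]
plan(t+[0,0,6],R,.6,n=6)
T=cam("top"); i=snapshot("top")[:,:,::-1]; cv2.imwrite("pics/top1.png",i)
E
```

```text
[ 470.0351786  -299.65809297  115.65072116] [-179.53432416  -64.95976753 -105.56902883] 20.775 [  -4.6   24.5  103.6  -64.    82.5 -141.1]
n 6 end err [-0.1  0.2 -0.1] 0.01
[[-0.27,-0.01,0.12,0.0,0.0,-0.01,0.6],[-0.28,-0.01,0.12,0.0,0.0,-0.01,0.6],[-0.27,-0.01,0.13,0.0,0.0,-0.01,0.6],[-0.27,-0.01,0.12,0.0,0.0,-0.01,0.6],[-0.27,-0.0,0.12,0.01,0.0,-0.01,0.6],[-0.28,-0.01,0.12,0.0,0.01,-0.0,0.6]]
```

Call:
{"name": "apply_moves", "arguments": {"deltas": [[-0.27,-0.01,0.12,0,0,-0.01,0.6],[-0.28,-0.01,0.12,0,0,-0.01,0.6],[-0.27,-0.01,0.13,0,0,-0.01,0.6],[-0.27,-0.01,0.12,0,0,-0.01,0.6],[-0.27,0,0.12,0.01,0,-0.01,0.6],[-0.28,-0.01,0.12,0,0.01,0,0.6],[0,0,0,0,0,0,0.6]]}}

```text
time: 21.7
tool_pos: [472.3, -297.8, 60.6]
tcp_rot: [179.6, -65.0, -104.5]
ft_force: [0.5, -0.3, -1.4]
finger_gap: 67.8
grip_force: 45.7
```

Call:
{"name": "apply_moves", "arguments": {"deltas": [[-0.045,0,0.021,0,0,0,0.6],[-0.045,0,0.021,0,0,0,0.6],[-0.045,0,0.021,0,0,0,0.6],[0,0,0,0,0,0,0.6]]}}

```text
time: 22.2
tool_pos: [472.9, -297.9, 57.1]
tcp_rot: [179.9, -65.0, -104.7]
ft_force: [-0.5, -0.9, -1.3]
finger_gap: 67.1
grip_force: 45.7
```

Call:
{"name": "apply_moves", "arguments": {"deltas": [[-0.036,0,0.017,0,0,0,0.6],[0,0,0,0,0,0,0.6]]}}

```text
time: 22.45
tool_pos: [472.9, -297.9, 55.9]
tcp_rot: [179.8, -65.0, -104.7]
ft_force: [-0.2, -0.3, -2.0]
finger_gap: 67.3
grip_force: 45.7
```

Call:
{"name": "apply_moves", "arguments": {"deltas": [[-0.025,0,0.012,0,0,0,0.6],[0,0,0,0,0,0,0.6]]}}

```text
time: 22.7
tool_pos: [472.9, -298.1, 55.8]
tcp_rot: [179.9, -65.1, -104.8]
ft_force: [-2.3, 2.0, 5.8]
finger_gap: 66.9
grip_force: 45.7
```

Call:
{"name": "apply_moves", "arguments": {"deltas": [[0,0,0,0,0,0,0.8],[0,0,0,0,0,0,0.85],[0,0,0,0,0,0,0.9],[0,0,0,0,0,0,1],[0,0,0,0,0,0,1],[0,0,0,0,0,0,1]]}}

```text
time: 23.45
tool_pos: [472.8, -297.9, 55.0]
tcp_rot: [179.8, -65.0, -104.7]
ft_force: [0.5, 0.7, 0.6]
finger_gap: 85.4
grip_force: 0.0
```

Call:
{"name": "apply_moves", "arguments": {"deltas": [[0,0,-0.3,0,0,0,1],[0,0,-0.6,0,0,0,1],[0,0,-0.8,0,0,0,1],[0,0,-1,0,0,0,1],[0,0,-1,0,0,0,1],[0,0,-1,0,0,0,1],[0,0,-1,0,0,0,1]]}}

```text
time: 24.32
tool_pos: [513.3, -145.6, 128.7]
tcp_rot: [179.9, -65.0, -104.7]
ft_force: [0.3, -0.8, -0.5]
finger_gap: 85.5
grip_force: 0.0
```

```bash
python3 - <<'E'
from h import *
np.set_printoptions(precision=1,suppress=True)
s,i=shot('w10'); print(s['tool_pos'],s['tcp_rot'],s['time'],s['joint_pos'].round(1))
C=cam("wrist",s); print(proj(C,[471.5,-296.2,84]),proj(C,[471.5,-296.2,6]))
h=cv2.cvtColor(i,cv2.COLOR_BGR2HSV).astype(int); m=((h[...,1]<80)&(h[...,2]>110)); c=proj(C,[471.5,-296.2,45]).astype(int)
m=cv2.morphologyEx(roi(m,(c[0]-60,c[1]-70,c[0]+60,c[1]+70)).astype(np.uint8),cv2.MORPH_OPEN,np.ones((5,5)))
q,hl,A=quad(m); bb=cv2.boundingRect(hl); print(bb)
u=hl[hl[:,1]<bb[1]+25]; P=np.array([onz(C,p,84)[:2] for p in u]); f=least_squares(lambda c:np.hypot(*(P-c).T)-36,P.mean(0),loss='soft_l1'); print("cup rim",f.x,np.abs(f.fun).mean())
t=snapshot("top")[:,:,::-1]; cv2.imwrite("pics/top2.png",t)
# plan to look at the tray from above, tool down, yaw so that q6 is mid
x,_=fitfk()
for yaw in(160.76,-160,-120):
    R=Ro.from_euler('xyz',[180,0,yaw],degrees=True).as_matrix(); print(yaw,ik(np.array([520,0,330.]),R,[0,-5,90,0,95,-90],x))
E
```

```text
[ 513.3 -145.6  128.7] [ 179.9  -65.  -104.7] 24.325 [  10.5   30.6   93.1  -55.3   94.9 -139.1]
[317.4 159.9] [317.1 218.3]
(277, 140, 80, 101)
cup rim [ 472.5 -295.6] 0.18148319002585347
160.76 (array([ -5.7,  -6.1,  90.2,   0. ,  95.9, -76.4]), np.float64(7.044527154184975e-15))
-160 (array([  -5.7,   -6.1,   90.2,   -0. ,   95.9, -115.7]), np.float64(1.1464778181283811e-11))
-120 (array([  -4.4,   -6. ,   90.1,   -1.3,   95.9, -152.3]), np.float64(0.7932497628488084))
```

```bash
python3 - <<'E'
from h import *
s=sense(); x,_=fitfk(); R=Ro.from_euler('xyz',[180,0,170],degrees=True).as_matrix(); p=np.array([590,10,220.])
R0=Ro.from_euler('xyz',s['tcp_rot'],degrees=True); w=(R0.inv()*Ro.from_matrix(R)).as_rotvec(); q=s['joint_pos']
for f in np.linspace(.2,1,5):
    q,e=ik(s['tool_pos']+f*(p-s['tool_pos']),(R0*Ro.from_rotvec(w*f)).as_matrix(),q,x); print(q.round(0),round(e,3))
plan(p,R,1)
E
```

```text
[   8.   30.   85.  -43.   99. -131.] 0.0
[   5.   27.   80.  -32.  100. -120.] 0.0
[   2.   22.   79.  -20.   99. -109.] 0.0
[ -2.  15.  82.  -9.  93. -96.] 0.0
[ -4.   7.  89.  -0.  85. -84.] 0.0
n 17 end err [ 0.   0.1 -0. ] 0.01
[[0.02,-0.07,-0.37,-0.62,-0.67,0.97,1],[-0.0,-0.04,-0.38,-0.62,-0.66,0.97,1],[-0.03,-0.03,-0.38,-0.62,-0.67,0.97,1],[-0.05,-0.01,-0.38,-0.62,-0.66,0.97,1],[-0.07,0.02,-0.37,-0.62,-0.67,0.96,1],[-0.09,0.04,-0.37,-0.61,-0.67,0.96,1],[-0.1,0.07,-0.36,-0.61,-0.66,0.97,1],[-0.11,0.09,-0.35,-0.62,-0.66,0.97,1]]
[[-0.13,0.12,-0.34,-0.62,-0.67,0.96,1],[-0.13,0.14,-0.32,-0.61,-0.67,0.96,1],[-0.14,0.17,-0.32,-0.61,-0.66,0.97,1],[-0.13,0.2,-0.29,-0.62,-0.66,0.97,1],[-0.14,0.22,-0.28,-0.62,-0.67,0.96,1],[-0.14,0.24,-0.26,-0.61,-0.66,0.96,1],[-0.12,0.27,-0.23,-0.62,-0.67,0.97,1],[-0.12,0.29,-0.22,-0.61,-0.66,0.96,1]]
[[-0.11,0.31,-0.2,-0.62,-0.67,0.97,1]]
```

Call:
{"name": "apply_moves", "arguments": {"deltas": [[0.02,-0.07,-0.37,-0.62,-0.67,0.97,1],[0,-0.04,-0.38,-0.62,-0.66,0.97,1],[-0.03,-0.03,-0.38,-0.62,-0.67,0.97,1],[-0.05,-0.01,-0.38,-0.62,-0.66,0.97,1],[-0.07,0.02,-0.37,-0.62,-0.67,0.96,1],[-0.09,0.04,-0.37,-0.61,-0.67,0.96,1],[-0.1,0.07,-0.36,-0.61,-0.66,0.97,1],[-0.11,0.09,-0.35,-0.62,-0.66,0.97,1]]}}

```text
time: 25.42
tool_pos: [548.3, -74.6, 170.0]
tcp_rot: [-164.5, -33.7, -153.8]
ft_force: [-0.3, 0.6, 0.6]
finger_gap: 85.3
grip_force: 0.0
```

Call:
{"name": "apply_moves", "arguments": {"deltas": [[-0.13,0.12,-0.34,-0.62,-0.67,0.96,1],[-0.13,0.14,-0.32,-0.61,-0.67,0.96,1],[-0.14,0.17,-0.32,-0.61,-0.66,0.97,1],[-0.13,0.2,-0.29,-0.62,-0.66,0.97,1],[-0.14,0.22,-0.28,-0.62,-0.67,0.96,1],[-0.14,0.24,-0.26,-0.61,-0.66,0.96,1],[-0.12,0.27,-0.23,-0.62,-0.67,0.97,1],[-0.12,0.29,-0.22,-0.61,-0.66,0.96,1]]}}

```text
time: 26.42
tool_pos: [583.9, -2.1, 212.2]
tcp_rot: [-177.3, -3.3, 174.1]
ft_force: [-0.7, -0.0, -0.9]
finger_gap: 85.2
grip_force: 0.0
```

Call:
{"name": "apply_moves", "arguments": {"deltas": [[-0.11,0.31,-0.2,-0.62,-0.67,0.97,1],[0,0,0,0,0,0,1],[0,0,0,0,0,0,1]]}}

```text
time: 26.8
tool_pos: [588.1, 6.3, 217.0]
tcp_rot: [-179.8, -0.3, 169.9]
ft_force: [-0.6, 0.3, -0.0]
finger_gap: 85.7
grip_force: 0.0
```

```bash
python3 - <<'E'
from h import *
s,i=shot('w11'); print(s['tool_pos'],s['tcp_rot'],s['time'],s['joint_pos'].round(1))
cv2.imwrite('pics/m6.png',i)
E
```

```text
[588.09939554   6.26496772 216.99129833] [-179.84429902   -0.31653584  169.90494591] 26.8 [ -4.3   6.8  89.   -0.1  84.6 -84.2]
```

View pics/m6.png

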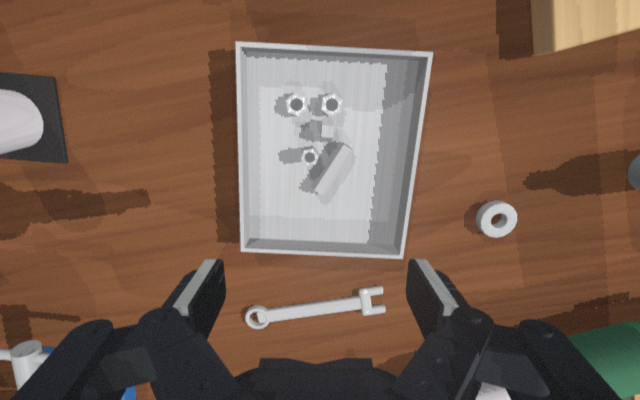

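```bash
python3 - <<'E'
from h import *
s=sense(); C,i=load('w11'); c=onz(C,(329,172),12); print(c, onz(C,(345,147),12),onz(C,(313,197),12),"short",onz(C,(309,157),28))
R=Ro.from_euler('xyz',s['tcp_rot'],degrees=True)*Ro.from_euler('z',33,degrees=True)
R=Ro.from_euler('xyz',[180,0,169.9-33],degrees=True).as_matrix(); plan((c[0],c[1],130),R,1)
E
```

```text
[585.10694696  20.62818441  12.        ] [561.47691632  41.68860681  12.        ] [609.92510313  -1.49116279  12.        ] short [562.65842628   3.07167377  28.        ]
n 8 end err [-0. -0.  0.] 0.02
[[0.02,0.06,0.36,-0.01,-0.01,0.9,1],[0.03,0.05,0.36,-0.01,-0.01,0.9,1],[0.03,0.06,0.36,-0.01,-0.01,0.9,1],[0.03,0.05,0.37,-0.0,-0.01,0.9,1],[0.04,0.05,0.36,-0.01,-0.01,0.9,1],[0.04,0.04,0.36,-0.0,-0.0,0.9,1],[0.04,0.04,0.36,-0.0,-0.01,0.9,1],[0.05,0.04,0.36,-0.01,-0.0,0.9,1]]
```

The tray holds all five pieces: nuts at (297,103), (331,103) and (318,131), the short spacer standing at (309,157), and the long spacer lying at about (330,172). I'll close in and turn to line up with the long spacer.

Call:
{"name": "apply_moves", "arguments": {"deltas": [[0.02,0.05,0.36,-0.01,-0.01,0.9,1],[0.03,0.05,0.36,-0.01,-0.01,0.9,1],[0.03,0.05,0.36,-0.01,-0.01,0.9,1],[0.03,0.05,0.36,0,-0.01,0.9,1],[0.04,0.05,0.36,-0.01,-0.01,0.9,1],[0.04,0.04,0.36,0,0,0.9,1],[0.04,0.04,0.36,0,-0.01,0.9,1],[0.05,0.04,0.36,-0.01,0,0.9,1]]}}

```text
time: 27.85
tool_pos: [585.2, 20.1, 129.7]
tcp_rot: [180.0, -0.0, 136.7]
ft_force: [-0.2, 0.4, 0.8]
finger_gap: 85.6
grip_force: 0.0
```

Call:
{"name": "apply_moves", "arguments": {"deltas": [[0,0,0,0,0,0,1],[0,0,0,0,0,0,1]]}}

```text
time: 28.1
tool_pos: [585.6, 20.0, 130.9]
tcp_rot: [179.9, 0.0, 136.9]
ft_force: [0.4, 1.0, 0.1]
finger_gap: 85.2
grip_force: 0.0
```

```bash
python3 - <<'E'
from h import *
s,i=shot('w12'); print(s['tool_pos'],s['tcp_rot'],s['time'],s['joint_pos'].round(1))
cv2.imwrite('pics/m7.png',cv2.resize(i[60:340,180:460],None,fx=2,fy=2,interpolation=cv2.INTER_CUBIC))
E
```

```text
[585.56803077  20.02722683 130.87369966] [1.79925030e+02 2.59799313e-02 1.36910336e+02] 28.1 [ -3.1   9.9  94.8   0.   75.2 -50. ]
```

View pics/m7.png

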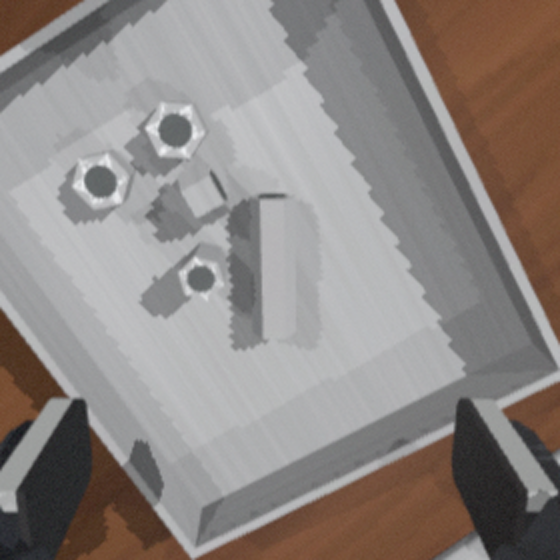

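```bash
python3 - <<'E'
from h import *
np.set_printoptions(precision=1,suppress=True)
C,i=load('w12'); g=cv2.cvtColor(i,cv2.COLOR_BGR2GRAY)
print(g[175:215:10,286:350].astype(int).mean(0).round().astype(int).reshape(4,16)); 
print([ (r,g[r,286:350:4].tolist()) for r in(165,185,205,220)])
print("col",g[150:240,316].tolist())
R=Ro.from_euler('xyz',json.load(open('pics/w12.json'))['tcp_rot'],degrees=True).as_matrix(); p=np.array(json.load(open('pics/w12.json'))['tool_pos'])
for n,px,z in(("short",(281,199),28),("top end",(319,158),16),("bot end",(319,230),16),("edgeL",(310,194),16),("edgeR",(328.5,194),16),("shR",(340,194),4),("nut",(283,156),24)):
    w=onz(C,px,z); print(n,w,"tool",R.T@(w-p))
C1,_=load('w11'); print(tri(C1,(309,157),C,(281,199)))
E
```

```text
[[181 183 176 173 170 168 168 160 138 116 109 108 107 108 108 107]
 [108 110 110 113 112 114 117 124 147 178 180 181 181 181 180 180]
 [180 181 181 181 178 176 176 176 178 176 171 170 169 170 171 171]
 [172 172 171 171 173 180 182 184 186 186 185 186 186 186 185 184]]
[(165, [129, 120, 127, 104, 103, 121, 169, 184, 181, 175, 175, 171, 169, 190, 185, 183]), (185, [150, 157, 144, 121, 123, 116, 154, 182, 180, 178, 177, 174, 174, 174, 184, 186]), (205, [185, 172, 164, 102, 103, 96, 132, 181, 180, 180, 179, 165, 167, 172, 187, 187]), (220, [186, 184, 182, 132, 133, 122, 127, 180, 181, 181, 178, 168, 169, 168, 181, 183])]
col [181, 180, 180, 181, 185, 178, 151, 97, 94, 142, 171, 181, 182, 183, 182, 183, 181, 183, 182, 184, 181, 183, 183, 182, 181, 181, 181, 181, 181, 182, 182, 180, 180, 183, 180, 181, 181, 181, 180, 182, 180, 180, 182, 182, 180, 180, 181, 180, 181, 182, 181, 181, 180, 181, 182, 180, 181, 181, 181, 181, 180, 182, 181, 183, 182, 182, 180, 183, 179, 182, 182, 183, 181, 182, 181, 181, 183, 182, 184, 183, 185, 186, 186, 185, 185, 184, 183, 181, 184, 183]
short [563.1   4.   28. ] tool [  5.5 -27.2 102.8]
top end [561.5  45.8  16. ] tool [ 35.2   2.2 114.9]
bot end [606.    4.3  16. ] tool [-25.6   2.4 114.9]
edgeL [578.   20.5  16. ] tool [  5.9  -5.  114.9]
edgeR [588.2  31.4  16. ] tool [  5.9  10.  114.9]
shR [597.9  36.5   4. ] tool [  2.3  20.3 126.9]
nut [540.7  27.9  24. ] tool [ 38.2 -25.  106.8]
(array([563.6,   2.8,  24.2]), np.float64(0.10279027695734987))
```

The crop shows the long spacer lying along the image's vertical, rows 158–230, with its top facet centred at column ~316. The short spacer at (281,199) blocks a side grasp, so I'll grip it by its two end faces, which are free.

```bash
python3 - <<'E'
from h import *
s=json.load(open('pics/w12.json')); R=Ro.from_euler('xyz',s['tcp_rot'],degrees=True); p=np.array(s['tool_pos'])
g=p+R.apply([4.3,1.5,0]); yaw=s['tcp_rot'][2]-88.5; print(g,yaw)
R1=Ro.from_euler('xyz',[180,0,yaw],degrees=True).as_matrix()
print(R.as_matrix()@[0,1,0],R1)
plan((g[0],g[1],80),R1,1,st=s)
E
```

```text
[583.45251489  24.06016529 130.87371261] 48.410335678688114
[0.68314103 0.7302853  0.00130848] [[ 6.63791305e-01  7.47917845e-01  9.15935195e-17]
 [ 7.47917845e-01 -6.63791305e-01 -8.12909897e-17]
 [ 0.00000000e+00  1.22464680e-16 -1.00000000e+00]]
n 20 end err [-0.   0.2 -0.1] 0.02
[[0.01,0.0,0.08,0.0,-0.0,0.97,1],[0.0,0.0,0.09,0.0,-0.0,0.97,1],[0.01,0.01,0.08,0.0,-0.0,0.96,1],[0.01,-0.0,0.09,0.0,-0.0,0.97,1],[0.01,-0.0,0.08,0.0,-0.0,0.96,1],[0.0,-0.0,0.09,0.0,-0.0,0.97,1],[0.01,-0.01,0.08,0.0,-0.0,0.96,1],[0.01,0.0,0.09,0.0,-0.0,0.97,1]]
[[0.01,0.0,0.08,0.0,-0.0,0.96,1],[0.0,-0.0,0.09,0.0,-0.0,0.97,1],[0.01,-0.01,0.08,0.0,-0.0,0.96,1],[0.01,0.0,0.09,0.0,-0.0,0.97,1],[0.0,-0.0,0.08,0.0,-0.0,0.96,1],[0.01,-0.01,0.09,0.0,-0.0,0.97,1],[0.0,-0.0,0.08,0.0,-0.0,0.96,1],[0.01,-0.01,0.09,0.0,-0.0,0.97,1]]
[[0.0,-0.01,0.08,0.0,-0.0,0.96,1],[0.01,-0.0,0.09,0.0,-0.01,0.97,1],[0.0,-0.01,0.08,0.0,-0.0,0.96,1],[0.01,-0.01,0.09,0.01,-0.01,0.97,1]]
```

Call:
{"name": "apply_moves", "arguments": {"deltas": [[0.01,0,0.08,0,0,0.97,1],[0.01,0,0.08,0,0,0.97,1],[0.01,0,0.08,0,0,0.96,1],[0.01,0,0.09,0,0,0.97,1],[0.01,0,0.08,0,0,0.96,1],[0,0,0.09,0,0,0.97,1],[0.01,0,0.08,0,0,0.96,1],[0.01,0,0.09,0,0,0.97,1]]}}

```text
time: 29.15
tool_pos: [584.9, 21.7, 111.4]
tcp_rot: [179.8, -0.0, 101.3]
ft_force: [-0.7, -0.3, 0.4]
finger_gap: 85.4
grip_force: 0.0
```

Call:
{"name": "apply_moves", "arguments": {"deltas": [[0.01,0,0.08,0,0,0.96,1],[0,0,0.09,0,0,0.97,1],[0.01,-0.01,0.08,0,0,0.96,1],[0.01,0,0.09,0,0,0.97,1],[0,0,0.08,0,0,0.96,1],[0.01,-0.01,0.09,0,0,0.97,1],[0,0,0.08,0,0,0.96,1],[0.01,0,0.09,0,0,0.97,1]]}}

```text
time: 30.15
tool_pos: [584.4, 23.2, 91.0]
tcp_rot: [179.9, -0.1, 65.9]
ft_force: [0.5, 0.4, 0.1]
finger_gap: 85.6
grip_force: 0.0
```

Call:
{"name": "apply_moves", "arguments": {"deltas": [[0,-0.01,0.08,0,0,0.96,1],[0,0,0.09,0,0,0.97,1],[0,-0.01,0.08,0,0,0.96,1],[0.01,0,0.09,0,0,0.97,1],[0,0,0,0,0,0,1],[0,0,0,0,0,0,1]]}}

```text
time: 30.9
tool_pos: [583.9, 23.8, 80.5]
tcp_rot: [179.9, -0.1, 48.4]
ft_force: [0.5, -0.5, -0.8]
finger_gap: 85.6
grip_force: 0.0
```

```bash
python3 - <<'E'
from h import *
np.set_printoptions(precision=1,suppress=True,linewidth=150)
s,i=shot('w13'); print(s['tool_pos'],s['tcp_rot'],s['time'],s['joint_pos'].round(1))
C=cam("wrist",s); g=cv2.cvtColor(i,cv2.COLOR_BGR2GRAY); R=Ro.from_euler('xyz',s['tcp_rot'],degrees=True).as_matrix(); p=s['tool_pos']
P0=np.array([583.45,24.06,20]); c=proj(C,P0); print("exp centre px",c)
for y in(-29,29): print(y,proj(C,P0+y*R[:,1]))
r=int(c[1]); print([g[r+k,255:385:2].tolist() for k in(-6,0,6)])
print("col",g[r-30:r+30,int(c[0])].tolist())
E
```

```text
[583.9  23.8  80.5] [179.9  -0.1  48.4] 30.9 [-2.7 12.9 97.1  0.1 69.9 38.9]
exp centre px [314.3 226.3]
-29 [269.6 226.3]
29 [359.  226.3]
[[181, 180, 179, 176, 171, 172, 172, 170, 169, 169, 170, 168, 170, 168, 169, 169, 168, 168, 171, 172, 171, 170, 171, 170, 170, 171, 171, 170, 169, 171, 172, 173, 172, 172, 172, 172, 172, 172, 171, 173, 173, 170, 171, 172, 171, 172, 173, 174, 172, 175, 173, 140, 108, 117, 169, 176, 175, 177, 175, 174, 172, 173, 172, 173, 175], [182, 179, 173, 171, 172, 171, 170, 172, 173, 173, 173, 172, 173, 173, 172, 172, 171, 171, 172, 171, 170, 172, 171, 170, 171, 172, 172, 172, 172, 173, 170, 171, 169, 172, 171, 172, 172, 172, 172, 173, 174, 172, 172, 171, 173, 171, 172, 172, 173, 174, 173, 140, 127, 126, 123, 134, 171, 173, 172, 173, 177, 174, 175, 175, 174], [180, 170, 169, 170, 167, 163, 164, 172, 173, 173, 171, 174, 171, 173, 171, 172, 172, 173, 172, 171, 171, 170, 172, 171, 170, 171, 170, 172, 171, 170, 171, 171, 171, 172, 171, 171, 171, 171, 171, 172, 172, 172, 173, 173, 171, 171, 172, 174, 173, 173, 172, 132, 127, 127, 130, 128, 126, 168, 173, 176, 177, 176, 173, 173, 172]]
col [164, 164, 166, 166, 165, 163, 161, 160, 160, 158, 156, 157, 159, 158, 160, 167, 169, 172, 171, 171, 172, 172, 172, 170, 169, 172, 172, 172, 170, 172, 171, 170, 169, 171, 170, 169, 172, 170, 163, 139, 107, 99, 96, 98, 98, 101, 101, 123, 141, 147, 148, 147, 148, 145, 145, 147, 148, 145, 149, 145]
```

Call:
{"name": "apply_moves", "arguments": {"deltas": [[-0.01,-0.04,0.5,0,0,0,1],[0,0,0.5,0,0,0,1],[0,0,0.5,0,0,0,1],[0,0,0.4,0,0,0,1],[0,0,0.2,0,0,0,1],[0,0,0,0,0,0,1]]}}

```text
time: 31.7
tool_pos: [582.3, 24.5, 16.5]
tcp_rot: [-180.0, -0.1, 48.3]
ft_force: [-0.6, -0.1, 0.2]
finger_gap: 85.7
grip_force: 0.0
```

Call:
{"name": "apply_moves", "arguments": {"deltas": [[0,0,0.1,0,0,0,0.8],[0,0,0,0,0,0,0.7],[0,0,0,0,0,0,0.6],[0,0,0,0,0,0,0.5],[0,0,0,0,0,0,0.5]], "grip_force": 40}}

```text
time: 32.33
tool_pos: [583.1, 24.5, 14.7]
tcp_rot: [179.9, -0.1, 48.3]
ft_force: [0.6, -0.0, 5.0]
finger_gap: 57.0
grip_force: 43.4
```

Call:
{"name": "apply_moves", "arguments": {"deltas": [[0,0,-0.1,0,0,0,0.5],[0,0,-0.4,0,0,0,0.5],[0,0,-0.8,0,0,0,0.5],[0,0,-1,0,0,0,0.5],[0,0,-1,0,0,0,0.5]]}}

```text
time: 32.95
tool_pos: [582.2, 24.4, 114.5]
tcp_rot: [180.0, -0.1, 48.3]
ft_force: [0.8, -0.6, -1.1]
finger_gap: 57.0
grip_force: 42.9
```

```bash
python3 - <<'E'
from h import *
s=log(); print(s['tool_pos'],s['finger_gap'],s['ft_force'],s['joint_pos'].round(1))
R=Ro.from_euler('xyz',[180,0,96],degrees=True).as_matrix(); x,_=fitfk(); print(ik(np.array([454.5,278,130.]),R,s['joint_pos'],x)[0].round(1))
plan((454.5,278,130),R,.5)
E
```

```text
[582.2225339   24.41139585 114.45329753] 57.037216826508356 [ 0.78797572 -0.60685186 -1.14751588] [-2.7 10.4 96.1  0.1 73.5 39. ]
[ 25.9   2.  103.4  -0.   74.6  19.9]
n 11 end err [-0.1 -0.1  0.1] 0.01
[[0.32,-0.8,-0.05,0.0,-0.0,-0.95,0.5],[0.37,-0.77,-0.04,0.0,-0.0,-0.95,0.5],[0.44,-0.75,-0.05,0.0,-0.0,-0.95,0.5],[0.48,-0.71,-0.05,0.0,-0.0,-0.95,0.5],[0.54,-0.66,-0.05,0.0,-0.0,-0.94,0.5],[0.6,-0.63,-0.04,0.0,-0.0,-0.95,0.5],[0.63,-0.58,-0.05,0.0,-0.0,-0.94,0.5],[0.68,-0.53,-0.05,0.0,-0.0,-0.95,0.5]]
[[0.71,-0.48,-0.04,0.01,-0.0,-0.94,0.5],[0.75,-0.42,-0.05,0.0,-0.01,-0.95,0.5],[0.78,-0.37,-0.05,0.01,-0.0,-0.94,0.5]]
```

Call:
{"name": "apply_moves", "arguments": {"deltas": [[0.32,-0.8,-0.05,0,0,-0.95,0.5],[0.37,-0.77,-0.04,0,0,-0.95,0.5],[0.44,-0.75,-0.05,0,0,-0.95,0.5],[0.48,-0.71,-0.05,0,0,-0.95,0.5],[0.54,-0.66,-0.05,0,0,-0.94,0.5],[0.6,-0.63,-0.04,0,0,-0.95,0.5],[0.63,-0.58,-0.05,0,0,-0.94,0.5],[0.68,-0.53,-0.05,0,0,-0.95,0.5]]}}

```text
time: 33.95
tool_pos: [489.1, 209.6, 125.1]
tcp_rot: [179.9, -0.1, 83.2]
ft_force: [-0.6, 0.1, -1.2]
finger_gap: 56.9
grip_force: 42.9
```

Call:
{"name": "apply_moves", "arguments": {"deltas": [[0.71,-0.48,-0.04,0,0,-0.94,0.5],[0.75,-0.42,-0.05,0,0,-0.95,0.5],[0.78,-0.37,-0.05,0,0,-0.94,0.5],[0,0,0,0,0,0,0.5],[0,0,0,0,0,0,0.5]]}}

```text
time: 34.58
tool_pos: [454.7, 277.6, 129.0]
tcp_rot: [179.9, -0.0, 96.0]
ft_force: [0.7, -0.4, -1.5]
finger_gap: 56.8
grip_force: 42.9
```

```bash
python3 - <<'E'
from h import *
np.set_printoptions(precision=1,suppress=True)
s,i=shot('w14'); print(s['tool_pos'],s['tcp_rot'],s['finger_gap'],s['time'])
C=cam("wrist",s); h=cv2.cvtColor(i,cv2.COLOR_BGR2HSV).astype(int)
m=((h[...,0]>12)&(h[...,0]<28)&(h[...,1]>55)&(h[...,2]>150)).astype(np.uint8)
c=max(cv2.findContours(m,0,2)[0],key=cv2.contourArea); bb=cv2.boundingRect(c); print(bb,cv2.contourArea(c))
q,hl,A=quad(m); P=np.array([onz(C,p,30)[:2] for p in q]); print(q.tolist(),P.round(0).tolist())
exp=[proj(C,[454.5+a,278+b,30]).round().tolist() for a,b in((-54,35),(46,45),(54,-35),(-46,-45))]; print("exp",exp)
# triangulate block corners, this view against w1
C1,i1=load('w1'); h1=cv2.cvtColor(i1,cv2.COLOR_BGR2HSV).astype(int)
q1,_,_=quad(roi(((h1[...,0]>12)&(h1[...,0]<28)&(h1[...,1]>55)&(h1[...,2]>135)),(230,175,325,275))); P1=np.array([onz(C1,p,30)[:2] for p in q1])
for k,p in enumerate(q):
    j=np.argmin(np.hypot(*(P1-P[k]).T)); print(tri(C,p,C1,q1[j]))
E
```

```text
[454.7 277.6 129. ] [179.9  -0.   96. ] 56.771882917836976 34.575
(247, 149, 136, 106) 13176.5
[[247, 156], [375, 152], [373, 253], [252, 250]] [[401.0, 311.0], [493.0, 324.0], [505.0, 243.0], [408.0, 236.0]]
exp [[246.0, 154.0], [385.0, 154.0], [378.0, 254.0], [253.0, 254.0]]
(array([399.1, 312.6,  21.1]), np.float64(5.618221789527902))
(array([490.1, 328.4,  44.2]), np.float64(5.110782039955353))
(array([504.3, 244.5,  37.8]), np.float64(5.609183393044785))
(array([409.3, 236.1,  35. ]), np.float64(5.103874993806164))
```

Call:
{"name": "apply_moves", "arguments": {"deltas": [[0,0,0.6,0,0,0,0.5],[0,0,0.6,0,0,0,0.5],[0,0,0.6,0,0,0,0.5],[0,0,0.5,0,0,0,0.5],[0,0,0.3,0,0,0,0.5],[0,0,0.1,0,0,0,0.5],[0,0,0,0,0,0,0.5]]}}

```text
time: 35.5
tool_pos: [454.9, 278.1, 47.9]
tcp_rot: [179.9, -0.0, 96.0]
ft_force: [-0.1, 0.1, -0.1]
finger_gap: 56.8
grip_force: 42.9
```

Call:
{"name": "apply_moves", "arguments": {"deltas": [[0,0,0.06,0,0,0,0.5],[0,0,0.04,0,0,0,0.5],[0,0,0,0,0,0,0.5]]}}

```text
time: 35.88
tool_pos: [454.8, 278.0, 44.8]
tcp_rot: [179.9, -0.0, 96.0]
ft_force: [0.5, 0.2, -1.0]
finger_gap: 57.3
grip_force: 42.9
```

Call:
{"name": "apply_moves", "arguments": {"deltas": [[0,0,0.05,0,0,0,0.5],[0,0,0.04,0,0,0,0.5],[0,0,0,0,0,0,0.5]]}}

```text
time: 36.25
tool_pos: [454.6, 277.9, 41.8]
tcp_rot: [179.9, -0.0, 96.0]
ft_force: [-0.2, 1.2, -1.0]
finger_gap: 57.0
grip_force: 42.9
```

Call:
{"name": "apply_moves", "arguments": {"deltas": [[0,0,0.033,0,0,0,0.5],[0,0,0,0,0,0,0.5]]}}

```text
time: 36.5
tool_pos: [454.7, 278.0, 40.9]
tcp_rot: [179.9, -0.0, 96.0]
ft_force: [0.3, 0.4, -0.1]
finger_gap: 56.8
grip_force: 42.9
```

Call:
{"name": "apply_moves", "arguments": {"deltas": [[0,0,0.025,0,0,0,0.5],[0,0,0,0,0,0,0.5]]}}

```text
time: 36.75
tool_pos: [454.8, 278.0, 40.6]
tcp_rot: [179.9, -0.0, 96.0]
ft_force: [-2.9, -0.7, 4.3]
finger_gap: 56.9
grip_force: 43.4
```

Contact with the block at the expected height. I'll release and then rise straight up.

Call:
{"name": "apply_moves", "arguments": {"deltas": [[0,0,0,0,0,0,0.72],[0,0,0,0,0,0,0.76],[0,0,0,0,0,0,0.85],[0,0,0,0,0,0,1],[0,0,0,0,0,0,1]]}}

```text
time: 37.38
tool_pos: [454.7, 278.0, 40.2]
tcp_rot: [179.9, -0.0, 96.0]
ft_force: [-0.8, -0.5, 0.3]
finger_gap: 85.3
grip_force: 0.0
```

Call:
{"name": "apply_moves", "arguments": {"deltas": [[0,0,-0.2,0,0,0,1],[0,0,-0.5,0,0,0,1],[0,0,-1,0,0,0,1],[0,0,-1,0,0,0,1],[0,0,-1,0,0,0,1],[0,0,-1,0,0,0,1],[0,0,0,0,0,0,1]]}}

```text
time: 38.25
tool_pos: [456.5, 278.9, 185.8]
tcp_rot: [179.5, -0.2, 96.0]
ft_force: [-0.2, -0.4, -0.0]
finger_gap: 85.6
grip_force: 0.0
```

```bash
python3 - <<'E'
from h import *
np.set_printoptions(precision=1,suppress=True)
s,i=shot('w15'); print(s['tool_pos'],s['finger_gap'],s['time'])
C=cam("wrist",s); h=cv2.cvtColor(i,cv2.COLOR_BGR2HSV).astype(int)
ex=[proj(C,[454.5+a,278+b,30]) for a,b in((-54,35),(46,45),(54,-35),(-46,-45))]
m=np.zeros((400,640),np.uint8); cv2.fillPoly(m,[np.array(ex).astype(int)],1); m=cv2.erode(m,np.ones((9,9)))
g=((h[...,1]<60)&(m>0)).astype(np.uint8); c=max(cv2.findContours(g,0,2)[0],key=cv2.contourArea)
r=cv2.minAreaRect(np.array([onz(C,p[0],40)[:2] for p in c],np.float32)); print("spacer rect",r)
t=snapshot("top")[:,:,::-1]; T=cam("top"); sc=snapshot("scene")[:,:,::-1]
# change on the bench against the first top view
o=cv2.imread("pics/top0.png"); d=(cv2.absdiff(o,t).max(2)>50).astype(np.uint8); d=cv2.morphologyEx(d,cv2.MORPH_OPEN,np.ones((3,3)))
for cc in cv2.findContours(d,0,2)[0]:
    if cv2.contourArea(cc)>15: b=cv2.boundingRect(cc); print(b,onz(T,(b[0]+b[2]/2,b[1]+b[3]/2),10)[:2])
E
```

```text
[456.5 278.9 185.8] 85.63188286497576 38.25
spacer rect ((454.02398681640625, 277.7770690917969), (59.476261138916016, 17.967201232910156), 5.831942558288574)
(0, 397, 24, 3) [-25.4 832.9]
(287, 390, 10, 10) [-5.1 57.5]
(314, 380, 37, 20) [  9.8 -55.5]
(271, 376, 13, 24) [12.9 98.6]
(317, 348, 35, 22) [ 93.4 -60. ]
(10, 345, 4, 8) [106.7 849.5]
(50, 336, 9, 4) [138.5 733.8]
(37, 311, 20, 23) [180.8 759.7]
(0, 310, 165, 90) [ 93.4 650.3]
(0, 299, 16, 25) [209.5 873.7]
(289, 210, 295, 186) [ 253.5 -352.9]
(309, 200, 8, 7) [538.5  10.2]
(318, 195, 8, 4) [558.8 -16.3]
(196, 176, 13, 25) [577.8 341.7]
(122, 161, 168, 239) [306.4 315.4]
(394, 155, 29, 29) [ 648.4 -276.8]
```

```bash
python3 -c "
from bench import *
print(hand_in())"
```

```text
the job is handed in; nothing more can be done
None
```

Handed in at about 38 s: all five pieces landed in the tray, the empty cup stands upright within about 1 mm of the pad's middle, and the long spacer lies flat in the middle of the wooden block. I saw no other tools moved, but the last check covered only the top view, where the arm and its shadow hid part of the bench.

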